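# Stopper the coffee canister and take off its dust cap for rinsing

## Robot

A 7-joint arm with a two-finger parallel gripper is mounted at the origin on the work surface. World frame = base frame: x ahead of the robot, y to its left, z up, the work surface at z = 0. Lengths are in m, angles in rad, forces in N, time in s.
With the tool pointing down it reaches from about 0.4 to 0.85 m from the base axis. Payload 10.4 kg.
Tool frame: the origin (TCP) lies on the centre line of the jaws, within the pads' length; the fingertips stand 22 mm ahead of it and the grasp point (between the pads) lies 3 mm ahead of it; z points along the fingers, y is the direction in which the jaws open and shut (so a half turn about z gives the same grasp; the last joint's range is limited). The gripper opens to 85 mm and grips with 20 to 120 N. Pads are 22 mm wide; open, the fingers measure 114 mm over their backs; the gripper's body (76 mm by 85 mm) begins 54 mm behind the grasp point. The pads swing forward as they close: fully open they stand 13 mm farther back than shut.
Start: joints at [1.247, 0.332, -0.065, 1.46, 0.022, 1.35, -0.088], TCP at [0.185, -0.597, 0.253] pointing down, gripper open.
Joint ranges: [-2.6, 2.6], [-0.5, 2.12], [-1.47, 1.34], [0.16, 2.42], [-1.27, 4.41], [0.06, 2.06], [-2.6, 2.6]. Speed limits (rad/s): [2.22, 2.22, 2.79, 2.79, 3.14, 3.14, 3.14].

## Interface

Orientations are given as a unit quaternion [x, y, z, w].
In Python, from workcell import manip gives the robot as it stands. The module is installed in compiled form; this text tells all that it offers.
- The arm moves only by the shell command python3 -m crank 'ROWS' [FORCE]. ROWS is JSON, a list of rows, each a list of 3 entries, a list of its own where there are three numbers: the opening, from -1 (shut) to 1 (fully open), then the shift along the tool's x, y, z normalised to -1 to 1, where 1 is 80 mm, then the turn, a rotation vector about the tool's x, y, z normalised to -1 to 1, where 1 is pi/4 rad. In form: [[jaw, [tx, ty, tz], [ax, ay, az]], ...]. A call has exactly 5 rows; each row shifts and turns the commanded pose from where the row before left it, along the tool's axes as they then stand; what a row does not reach is not made up. A row lasts 1/10 s, in which the tool goes at most 50 mm and 8.59 degrees, less where a joint would pass 70% of its speed; a pose out of reach is approached as far as the arm can. A call with a number of a shift or a turn outside -1 to 1 is refused whole. A call with a gripper value outside its range is refused whole. The fingers move at their own pace and stop on an object; FORCE is the grip in N (left out, the last holds). Time passes only in rows, so rows that do not move let the fingers close, or fill a call up. It gives the time, the measured TCP pose, the force and the opening at its end, in the units of the state.
- manip.get_obs(): the state, without advancing time (a new reading comes with each control period).
- manip.camera(name): name is "scene" or "top" or "wrist"; returns the picture (384x512x3 uint8, blue, green, red); there is no depth.
- manip.camera_info(name): a dict with "K" (3x3 intrinsics, pixels), "camera_from_world" (4x4, takes a point from world to camera coordinates); the wrist camera has in their place "mount" (4x4, takes a point from camera to tool coordinates, whose origin is the TCP and whose axes are the flange's). Camera axes: x right, y down, z forward; pixel columns grow to the right and rows downward; lengths in m; the calibration is good to about 2 mm. A picture is of the moment at which its call begins: read the wrist's pose just before it. camera_info takes no time and is no camera call.
- manip.hand_in(): hands the job in, once; it reports no verdict.
The state is a dict: "clock": time; "joint_pos": joint angles; "joint_velocities": joint speeds; "tau": joint torques, N m; "position": TCP position; "ee_rot": TCP orientation; "ft_force": force on the tool from outside, world axes, zero at the start; "torque": the same for the moment, N m; "grip_width": opening from 0.0 (shut) to 1.0 (fully open).
Only numpy, scipy, OpenCV 4.12 (cv2) and the standard library are available. Lean on these libraries where they do the work, as an engineer would, in place of code of your own. Each camera call takes 0.05 s, during which the arm holds its last target.

## Task

The cream coffee canister has to be closed with its yellow inner lid, and the blue cap nested on that lid needs rinsing. Carry the yellow lid and its cap together, as one, over to the canister, plug the square stopper fully home in the neck with the cap still on it, and let go of the yellow lid. Then lift off the blue cap alone, leaving the yellow lid undisturbed in the neck, and finish still holding the cap upright over the middle of the purple basin, clear above its rim, without disturbing the basin or the other things on the bench.

Things in the scene. Friction and masses are not known exactly. Their poses are not given: they have to be found in the camera images.
- canister: Cream canister, fixed: square body 104 x 104 mm, 82 mm high; in the middle of its top a square neck 52 x 52 mm up to 108 mm, with a square hole 39 x 39 mm, 26 mm deep. All square to its x and y axes; its yaw varies (each quarter turn is alike). Origin: centre of the underside, z up.
- canister_mouth (a point): Centre of the hole's mouth at the top of the canister's neck, 108 mm above the bench; axes as the canister's.
- inner_lid: Yellow loose lid, 60-140 g, standing on its square stopper: 36 x 36 mm, z 0 to 22 mm (foot chamfered to 29 mm over 4 mm); square flange 60 x 60 mm, z 22 to 34; round boss 40 mm across, z 34 to 40, hidden in the cap. All square to its x, y. Origin: centre of stopper's underside, z up; home, it is 22 mm below the mouth and the flange overhangs the neck 4 mm. Grip the flange's edges past the cap.
- outer_cap: Blue round dust cap, 50 g, loose, lying on the flange over the boss (2 mm play all round, nothing else holds it): 50 mm across, 12 mm high, hollow below, with a round knob 20 mm across from z 12 to 30 mm. Origin: centre of its lower rim, z up; nested, it is 34 mm above the inner lid's origin.
- basin: Purple plastic basin, loose, round, 220 mm across the rim, 75 mm high. Origin: centre of its underside, z up.
- jebena_stand: Pale ceramic ring stand for a coffee pot, loose, 110 mm across, 32 mm high; origin: centre of its underside. Bystander.
- clip_canister: Low pale canister with a green clip-on lid, loose, 106 x 106 x 88 mm; origin: centre of its underside. Bystander.
- steel_cup: Stainless cup, loose, 72 mm across, 80 mm high; origin: centre of its underside. Bystander.
- sini_cup: Small white coffee cup without handle, loose, 64 mm across, 50 mm high; origin: centre of its underside. Bystander.
- spatula: Red hard silicone spatula, loose, 260 mm long, lying flat along its x axis. Bystander.
Not all that is in view belongs to the job. Several things look just like the inner_lid: the one meant starts nearest to the robot's base.

How it is judged:
On the way, in this order (a step that is already met when the one before it is completed fails the run):
1. the yellow lid is lifted with the blue cap still nested on it (height (world z) of inner_lid above 0.04 m and z of outer_cap in the frame of inner_lid below 0.038 m and horizontal distance between outer_cap and inner_lid below 0.008 m), for 0.2 s.
2. the yellow lid is fully home in the canister's neck and let go, the cap still on it (z of inner_lid in the frame of canister_mouth below -0.0195 m and horizontal distance between inner_lid and canister_mouth below 0.004 m and z of outer_cap in the frame of inner_lid below 0.038 m and horizontal distance between outer_cap and inner_lid below 0.008 m and contact force between inner_lid and the fingers below 0.1 N), for 0.1 s.
At the end, for the whole second after the job is handed in: Yellow lid in the neck within 4 mm of centre, 2.5 mm of home, 0.08 rad of upright, at rest, untouched. Blue cap held still in the fingers within 50 mm of the basin's centre, its lower rim above 85 mm, upright within 0.3 rad, not touching the basin, which stands upright (z of inner_lid in the frame of canister_mouth below -0.0195 m and horizontal distance between inner_lid and canister_mouth below 0.004 m and angle between inner_lid's own z axis and vertical below 0.08 rad and linear speed of inner_lid below 0.02 m/s and contact force between inner_lid and the arm below 0.1 N and contact force between inner_lid and the fingers below 0.1 N and horizontal distance between outer_cap and basin below 0.05 m and height (world z) of outer_cap above 0.085 m and angle between outer_cap's own z axis and vertical below 0.3 rad and linear speed of outer_cap below 0.03 m/s and contact force between outer_cap and the fingers above 1 N and contact force between outer_cap and basin below 0.1 N and angle between basin's own z axis and vertical below 0.1 rad); the arm keeps its last pose, push and grip.
It fails at once if the cap comes off the yellow lid while that lid is not home in the neck, or the yellow lid is pulled up again with the cap off (distance between outer_cap and inner_lid above 0.046 m and (z of inner_lid in the frame of canister_mouth above -0.016 m or horizontal distance between inner_lid and canister_mouth above 0.006 m)).
It fails at once if the basin is pushed more than 25 mm (distance of basin from where it was at the start of the episode above 0.025 m).
It fails at once if a bystander is pushed or knocked over (more than 25 mm) (distance of any of jebena_stand, clip_canister, steel_cup, sini_cup, spatula from where it was at the start of the episode above 0.025 m).
It also fails if it takes over 58 s, if anything falls off the work surface, if the arm or the gripper's body presses on something with over 40 N, if the wrist force passes 120 N, or if a joint passes its speed limit or range.

## Working session

There is one attempt and no reset: what is moved stays moved. The work goes in short steps, Python scripts to look and compute and a shell command to move; the robot and the scene stay as the last step left them, time stands still between calls to the robot, and variables do not carry over. Pictures are saved under pics/ and viewed, and the job is handed in when it is done.

```bash
mkdir -p pics; python3 - <<'E'
from workcell import manip
import cv2
print(manip.get_obs())
for n in ["scene","top","wrist"]:
    cv2.imwrite(f"pics/{n}0.png",manip.camera(n)); i=manip.camera_info(n); print(n,{k:(v.tolist() if hasattr(v,'tolist') else v) for k,v in i.items()})
E
```

```text
{'clock': 0.0, 'joint_pos': array([ 1.24740952,  0.33284861, -0.06471827,  1.46095485,  0.02162397,
        1.34989605, -0.08853045]), 'joint_velocities': array([ 0.00024224, -0.00105497,  0.00259515, -0.00140833, -0.00012777,
        0.00074852,  0.00150175]), 'tau': array([-4.69215945e-05, -6.25453091e+01,  4.91329946e-02, -3.91603553e+01,
        1.61587849e-02,  1.00898783e-02,  3.39737778e-05]), 'position': array([ 0.18506563, -0.59660695,  0.25252403]), 'ee_rot': array([ 9.88710966e-01,  1.49833672e-01, -1.46946570e-04, -6.89692621e-04]), 'ft_force': array([-0.63889394,  0.78060264, -0.55255215]), 'torque': array([-0.02427151,  0.05091165,  0.04847185]), 'grip_width': 1.0052120164963292}
scene {'K': [[385.12418424216605, 0.0, 253.69208490053643], [0.0, 385.12418424216605, 190.5901417341178], [0.0, 0.0, 1.0]], 'camera_from_world': [[0.8492827080325164, 0.527658028119745, -0.017201371972553708, -0.5019498164337437], [0.36902876590548295, -0.61663343328496, -0.6953998697795962, -0.1555755076689394], [-0.37754026509927663, 0.5842432835009619, -0.7184171030207891, 1.4685611250417485
[... 186 characters left out ...]
266801, -0.9999848879101039, 0.003749766103552787, -0.014099871712971735], [-0.9842714663460643, -0.004619401545938569, -0.17660221308445068, 0.5727717316668098], [0.17661686593126635, -0.0029807852613290427, -0.9842751635532835, 1.6480779448614198], [0.0, 0.0, 0.0, 1.0]]}
wrist {'K': [[339.2662094656651, 0.0, 262.247379270833], [0.0, 339.2662094656651, 194.6043439261906], [0.0, 0.0, 1.0]], 'mount': [[-0.0005445377980886836, -0.9536822725430955, -0.3008152697514237, 0.07674502656919331], [0.9999998487641992, -0.0004961120340232724, -0.00023736981088402374, -0.00025110911896764065], [7.713730533534402e-05, -0.30081535351421984, 0.9536823984639486, -0.12094243178210384], [0.0, 0.0, 0.0, 1.0]]}
```

View pics/scene0.png

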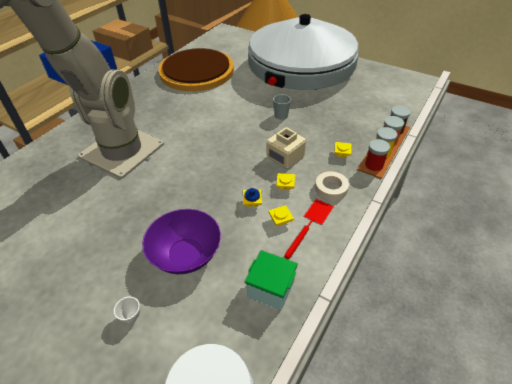

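View pics/top0.png

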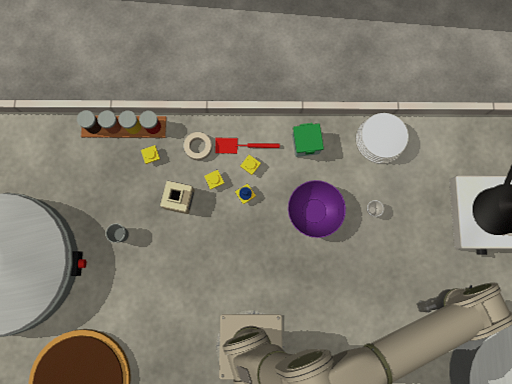

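View pics/wrist0.png

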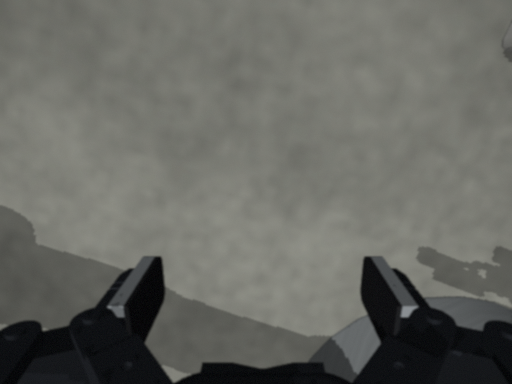

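The top view shows the lid with the blue cap at about (245,194), the canister at (176,196), the basin at (316,209), and look-alike lids at (214,180), (250,164) and (150,154). I'll zoom in next.

```bash
cat > h.py <<'E'
from workcell import manip
import numpy as np, cv2
from scipy.spatial.transform import Rotation as R
def ray(n,px,obs=None):
    i=manip.camera_info(n);K=np.array(i["K"]);d=np.linalg.inv(K)@[px[0],px[1],1]
    if n=="wrist":
        M=np.array(i["mount"]);Rt=R.from_quat(obs["ee_rot"]).as_matrix()
        return Rt@M[:3,3]+obs["position"],Rt@M[:3,:3]@d
    T=np.array(i["camera_from_world"]);return -T[:3,:3].T@T[:3,3],T[:3,:3].T@d
def atz(n,px,z,obs=None):
    o,d=ray(n,px,obs);return (o+d*(z-o[2])/d[2])
def proj(n,P,obs=None):
    i=manip.camera_info(n);K=np.array(i["K"]);P=np.atleast_2d(P).astype(float)
    if n=="wrist":
        M=np.array(i["mount"]);Rt=R.from_quat(obs["ee_rot"]).as_matrix()
        c=(((P-obs["position"])@Rt)-M[:3,3])@M[:3,:3]
    else:
        T=np.array(i["camera_from_world"]);c=P@T[:3,:3].T+T[:3,3]
    q=c@K.T;return q[:,:2]/q[:,2:]
def sq(c,w,z,yaw):
    a=np.array([[1,1],[-1,1],[-1,-1],[1,-1]])*w/2
    r=np.array([[np.cos(yaw),-np.sin(yaw)],[np.sin(yaw),np.cos(yaw)]])
    return np.c_[a@r.T+np.array(c)[:2],np.full(4,z)]
def circ(c,rad,z,n=60):
    t=np.linspace(0,2*np.pi,n);return np.c_[c[0]+rad*np.cos(t),c[1]+rad*np.sin(t),np.full(n,z)]
E
python3 - <<'E'
import cv2
a=cv2.imread("pics/top0.png")[120:240,140:360]
b=cv2.imread("pics/scene0.png")[110:230,225:355]
cv2.imwrite("pics/t0z.png",cv2.resize(a,None,fx=3.6,fy=3.6,interpolation=2)); cv2.imwrite("pics/s0z.png",cv2.resize(b,None,fx=5,fy=5,interpolation=2))
from h import *
for nm,p,z in [("lid",(245,194),.04),("can",(176,195),.108),("basin",(316,209),.0),("o1",(214,180),.034),("o2",(250,164),.034),("clip",(308,139),.088),("sini",(375,209),.05),("steel",(117,233),.08)]: print(nm,atz("top",p,z).round(3))
E
```

```text
lid [0.566 0.027 0.04 ]
can [0.549 0.281 0.108]
basin [ 0.514 -0.252  0.   ]
o1 [0.622 0.148 0.034]
o2 [0.686 0.008 0.034]
clip [ 0.773 -0.215  0.088]
sini [ 0.508 -0.471  0.05 ]
steel [0.41  0.499 0.08 ]
```

View pics/t0z.png

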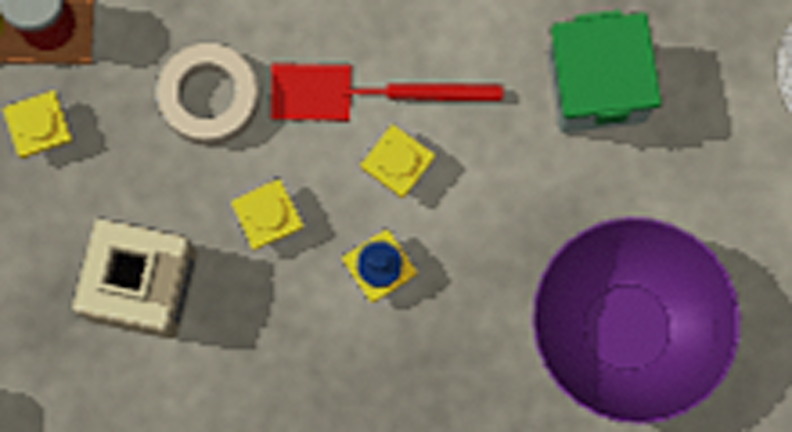

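View pics/s0z.png

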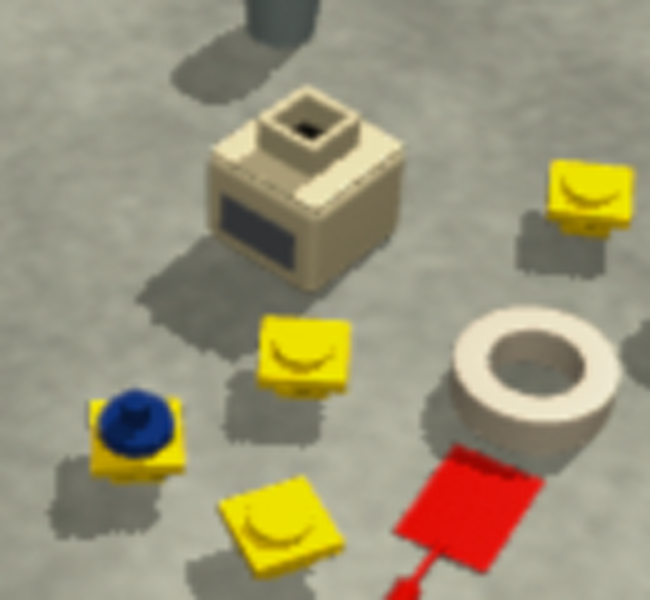

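```bash
cat >> h.py <<'E'
def go(target,yaw=None):
    "remaining shift in tool units, turn units"
    o=manip.get_obs();Rt=R.from_quat(o["ee_rot"]).as_matrix()
    d=Rt.T@(np.array(target)-o["position"])/0.08
    cy=np.degrees(np.arctan2(Rt[1,0],Rt[0,0]))
    print("clk",round(o["clock"],2),"pos",o["position"].round(4),"yaw",cy.round(2),"tilt",Rt[:,2].round(4),"F",o["ft_force"].round(1),"grip",round(o["grip_width"],3),"q",o["joint_pos"].round(2))
    print("shift units",d.round(3))
    if yaw is not None:
        Rg=np.array([[np.cos(np.radians(yaw)),np.sin(np.radians(yaw)),0],[np.sin(np.radians(yaw)),-np.cos(np.radians(yaw)),0],[0,0,-1]])
        print("turn units",(R.from_matrix(Rt.T@Rg).as_rotvec()/(np.pi/4)).round(3))
E
python3 -m crank '[[1,[0.45,-0.4,0],[0,0,0]],[1,[0.45,-0.4,0],[0,0,0]],[1,[0.45,-0.4,0],[0,0,0]],[1,[0.45,-0.4,0],[0,0,0]],[1,[0.45,-0.4,0],[0,0,0]]]' 40
python3 -c "
from h import *
go([.566,.027,.20],40)"
```

```text
clock: 0.65
position: [0.3103, -0.3889, 0.2532]
ee_rot: [0.989, 0.15, -0.0, 0.0]
ft_force: [-0.0, -0.9, 0.1]
grip_width: 1.001
clk 0.65 pos [ 0.3103 -0.3889  0.2532] yaw 17.23 tilt [-2.e-04 -2.e-04 -1.e+00] F [-0.  -0.9  0.1] grip 1.001 q [ 1.02  0.06 -0.23  1.78  0.02  1.3  -0.48]
shift units [ 4.593 -4.019  0.663]
turn units [ 0.     0.    -0.506]
```

```bash

python3 -m crank '[[1,[0.45,-0.4,0],[0,0,0]],[1,[0.45,-0.4,0],[0,0,0]],[1,[0.45,-0.4,0],[0,0,0]],[1,[0.45,-0.4,0],[0,0,0]],[1,[0.45,-0.4,0],[0,0,0]]]' 
python3 -m crank '[[1,[0.45,-0.4,0],[0,0,0]],[1,[0.45,-0.4,0],[0,0,0]],[1,[0.45,-0.4,0],[0,0,0]],[1,[0.45,-0.4,0],[0,0,0]],[1,[0.45,-0.4,0],[0,0,0]]]' 
python3 -c "
from h import *
go([.566,.027,.20],40)"
```

```text
clock: 1.15
position: [0.4347, -0.1828, 0.2534]
ee_rot: [0.989, 0.15, 0.0, 0.0]
ft_force: [0.5, -0.3, -0.2]
grip_width: 1.0
clock: 1.65
position: [0.5594, 0.023, 0.2533]
ee_rot: [0.989, 0.149, 0.0, 0.0]
ft_force: [0.6, -1.0, -0.5]
grip_width: 1.003
clk 1.65 pos [0.5594 0.023  0.2533] yaw 17.19 tilt [ 2.e-04 -3.e-04 -1.e+00] F [ 0.6 -1.  -0.5] grip 1.003 q [ 0.44  0.25 -0.67  1.61  0.16  1.33 -1.51]
shift units [ 0.093 -0.023  0.666]
turn units [ 0.    -0.    -0.507]
```

```bash

python3 -m crank '[[1,[0,0,0],[0,0,-0.17]],[1,[0,0,0],[0,0,-0.17]],[1,[0,0,0],[0,0,-0.167]],[1,[0,0,0],[0,0,0]],[1,[0,0,0],[0,0,0]]]' 
python3 - <<'E'
from h import *
go([.566,.027,.20],40)
o=manip.get_obs(); im=manip.camera("wrist"); cv2.imwrite("pics/w1.png",im); np.save("o1.npy",o,allow_pickle=True)
E
```

```text
clock: 2.15
position: [0.5586, 0.0213, 0.2532]
ee_rot: [0.94, 0.34, -0.0, -0.0]
ft_force: [-0.6, -0.4, -0.1]
grip_width: 1.008
clk 2.15 pos [0.5586 0.0213 0.2532] yaw 39.81 tilt [-3.e-04 -0.e+00 -1.e+00] F [-0.6 -0.4 -0.1] grip 1.008 q [ 0.49  0.26 -0.71  1.61  0.17  1.34 -1.13]
shift units [0.116 0.005 0.664]
turn units [-0.     0.    -0.004]
```

View pics/w1.png

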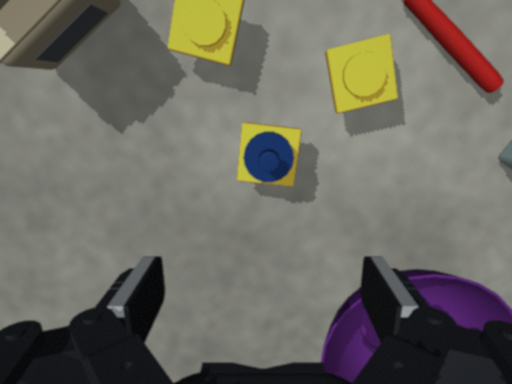

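The wrist view shows the capped lid centred at about (269,156), its flange nearly square to the image, with the two look-alikes at (205,25) and (364,73). I'll fit its silhouette.

```bash
cat >> h.py <<'E'
from scipy.optimize import minimize
def lidmask(im):
    hsv=cv2.cvtColor(im,cv2.COLOR_BGR2HSV)
    y=cv2.inRange(hsv,(22,140,60),(36,255,255)); b=cv2.inRange(hsv,(105,120,30),(128,255,255))
    return y,b
def fitlid(im,obs,x0,z0=0.0,yaw0=0.7,cam="wrist"):
    y,b=lidmask(im); m=y|b; m=cv2.morphologyEx(m,cv2.MORPH_CLOSE,np.ones((3,3),np.uint8))
    n,l,st,ce=cv2.connectedComponentsWithStats(m)
    p=proj(cam,[x0[0],x0[1],z0+.034],obs)[0]
    k=min(range(1,n),key=lambda i:np.hypot(*(ce[i]-p))+(1e4 if st[i][4]<80 else 0))
    m=(l==k).astype(np.uint8); S=4
    M=cv2.resize(m*255,None,fx=S,fy=S,interpolation=cv2.INTER_LINEAR)>127
    def model(v):
        out=np.zeros(M.shape,np.uint8)
        parts=[np.r_[sq(v,.06,z0+.034,v[2]),sq(v,.06,z0+.022,v[2])],np.r_[sq(v,.036,z0+.022,v[2]),sq(v,.036,z0+.004,v[2])]]
        for q in parts:
            h=cv2.convexHull(((proj(cam,q,obs)+.5)*S-.5).astype(np.float32))
            cv2.fillConvexPoly(out,np.round(h*16).astype(np.int32),1,shift=4)
        c=np.array([v[3],v[4]]) if len(v)>3 else v[:2]
        for (r1,za,zb) in [(.025,.034,.046),(.010,.046,.064)]:
            q=np.r_[circ(c,r1,z0+za),circ(c,r1,z0+zb)]
            h=cv2.convexHull(((proj(cam,q,obs)+.5)*S-.5).astype(np.float32))
            cv2.fillConvexPoly(out,np.round(h*16).astype(np.int32),1,shift=4)
        return out>0
    f=lambda v:1-(model(v)&M).sum()/(model(v)|M).sum()
    best=None
    for dy in (-.3,-.1,.1,.3):
        s=np.array([x0[0],x0[1],yaw0+dy]); sim=np.array([s]+[s+e for e in np.diag([.006,.006,.15])])
        r=minimize(f,s,method="Nelder-Mead",options=dict(initial_simplex=sim,xatol=1e-5,fatol=1e-5))
        if best is None or r.fun<best.fun: best=r
    return best.x,best.fun
E
python3 - <<'E'
from h import *
o=np.load("o1.npy",allow_pickle=True).item(); im=cv2.imread("pics/w1.png")
x,f=fitlid(im,o,(.566,.027)); print("wrist",x[:2].round(4),np.degrees(x[2]).round(2),f)
y,b=lidmask(im); 
n,l,st,ce=cv2.connectedComponentsWithStats(b); print([(st[i],ce[i].round(1)) for i in range(1,n) if st[i][4]>50])
x,f=fitlid(cv2.imread("pics/top0.png"),None,(.566,.027),cam="top"); print("top",x[:2].round(4),np.degrees(x[2]).round(2),f)
x,f=fitlid(cv2.imread("pics/scene0.png"),None,(.566,.027),cam="scene"); print("scene",x[:2].round(4),np.degrees(x[2]).round(2),f)
E
```

```text
Traceback (most recent call last):
  File "h.py", line 64, in fitlid
    r=minimize(f,s,method="Nelder-Mead",options=dict(initial_simplex=sim,xatol=1e-5,fatol=1e-5))
  File "h.py", line 60, in <lambda>
    f=lambda v:1-(model(v)&M).sum()/(model(v)|M).sum()
                  ~~~~~^^^
  File "h.py", line 52, in model
    h=cv2.convexHull(((proj(cam,q,obs)+.5)*S-.5).astype(np.float32))
                       ~~~~^^^^^^^^^^^
  File "h.py", line 13, in proj
    i=manip.camera_info(n);K=np.array(i["K"]);P=np.atleast_2d(P).astype(float)
ValueError: time passes only in moves, steps and waits
```

```bash
python3 - <<'E'
s=open("h.py").read()
s=s.replace("manip.camera_info(n)","info(n)").replace("def ray(","import functools\n@functools.lru_cache\ndef info(n): return manip.camera_info(n)\ndef ray(",1)
open("h.py","w").write(s)
E
cat > m1.py <<'E'
from h import *
print(manip.get_obs()["clock"])
o=np.load("o1.npy",allow_pickle=True).item(); im=cv2.imread("pics/w1.png")
x,f=fitlid(im,o,(.566,.027)); print("wrist",x[:2].round(4),np.degrees(x[2]).round(2),f)
y,b=lidmask(im); 
n,l,st,ce=cv2.connectedComponentsWithStats(b); print([(st[i],ce[i].round(1)) for i in range(1,n) if st[i][4]>50])
x,f=fitlid(cv2.imread("pics/top0.png"),None,(.566,.027),cam="top"); print("top",x[:2].round(4),np.degrees(x[2]).round(2),f)
x,f=fitlid(cv2.imread("pics/scene0.png"),None,(.566,.027),cam="scene"); print("scene",x[:2].round(4),np.degrees(x[2]).round(2),f)
E
python3 m1.py
```

```text
2.2
wrist [0.5701 0.0239] 33.25 0.06941126879303072
[(array([ 245,  133,   48,   48, 1795], dtype=int32), array([268.2, 156.6]))]
top [0.5702 0.0267] 34.62 0.061657513729405866
scene [0.5708 0.0226] 33.0 0.05721299093655585
```

```bash
python3 -c "
from h import *
go([.5703,.0243,.12],33.5)"
```

```text
clk 2.2 pos [0.5586 0.0213 0.2532] yaw 39.82 tilt [-1.e-04 -1.e-04 -1.e+00] F [ 0.2  0.4 -0.3] grip 0.998 q [ 0.49  0.26 -0.71  1.61  0.17  1.34 -1.13]
shift units [0.136 0.065 1.665]
turn units [0.    0.    0.141]
```

```bash
python3 -m crank '[[1,[0.136,0.065,0.4],[0,0,0]],[1,[0,0,0.5],[0,0,0.141]],[1,[0,0,0.5],[0,0,0]],[1,[0,0,0.265],[0,0,0]],[1,[0,0,0],[0,0,0]]]'
python3 - <<'E'
from h import *
go([.5703,.0243,.03],33.5)
o=manip.get_obs(); im=manip.camera("wrist"); cv2.imwrite("pics/w2.png",im)
x,f=fitlid(im,o,(.5703,.0243),yaw0=.58); print("wrist",x[:2].round(4),np.degrees(x[2]).round(2),f)
E
```

```text
clock: 2.7
position: [0.5684, 0.0242, 0.1171]
ee_rot: [0.957, 0.289, -0.003, -0.001]
ft_force: [-0.0, 0.4, 0.8]
grip_width: 1.004
clk 2.7 pos [0.5684 0.0242 0.1171] yaw 33.57 tilt [-0.0054 -0.     -1.    ] F [-0.   0.4  0.8] grip 1.004 q [ 0.42  0.41 -0.66  1.74  0.28  1.1  -1.31]
shift units [0.025 0.015 1.088]
turn units [-0.004  0.006  0.002]
wrist [0.5696 0.0238] 33.53 0.05792735410569805
```

View pics/w2.png

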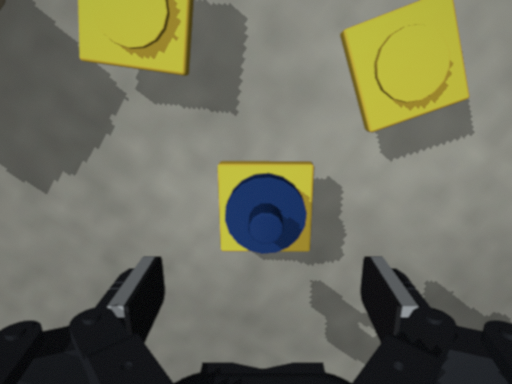

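The lid sits centred between the jaws and square to them at (265,207), and the fit agrees to about 0.5 mm. I'll descend.

```bash
python3 -m crank '[[1,[0,0,0.35],[0,0,0]],[1,[0,0,0.35],[0,0,0]],[1,[0,0,0.2],[0,0,0]],[1,[0,0,0],[0,0,0]],[1,[0,0,0],[0,0,0]]]'
python3 -c "
from h import *
go([.5697,.024,.03],33.5)"
```

```text
clock: 3.25
position: [0.5713, 0.0247, 0.0496]
ee_rot: [0.957, 0.29, 0.001, 0.0]
ft_force: [0.9, 0.5, 0.4]
grip_width: 1.0
clk 3.25 pos [0.5713 0.0247 0.0496] yaw 33.68 tilt [ 1.6e-03  1.0e-04 -1.0e+00] F [0.9 0.5 0.4] grip 1.0 q [ 0.39  0.5  -0.63  1.78  0.35  0.97 -1.36]
shift units [-0.022 -0.004  0.245]
turn units [ 0.001 -0.002  0.004]
```

```bash
python3 -m crank '[[1,[-0.02,0,0.12],[0,0,0]],[1,[0,0,0.125],[0,0,0]],[1,[0,0,0],[0,0,0]],[1,[0,0,0],[0,0,0]],[1,[0,0,0],[0,0,0]]]'
python3 -c "
from h import *
go([.5697,.024,.03],33.5)"
```

```text
clock: 3.75
position: [0.5693, 0.0237, 0.0288]
ee_rot: [0.957, 0.29, 0.0, 0.0]
ft_force: [0.2, 0.2, -0.5]
grip_width: 1.001
clk 3.75 pos [0.5693 0.0237 0.0288] yaw 33.71 tilt [ 4.e-04  0.e+00 -1.e+00] F [ 0.2  0.2 -0.5] grip 1.001 q [ 0.38  0.52 -0.62  1.8   0.37  0.94 -1.37]
shift units [ 0.006  0.    -0.015]
turn units [ 0.    -0.     0.005]
```

```bash
python3 -m crank '[[0.7,[0,0,0],[0,0,0]],[0.5,[0,0,0],[0,0,0]],[0.4,[0,0,0],[0,0,0]],[0.2,[0,0,0],[0,0,0]],[-0.2,[0,0,0],[0,0,0]]]' 40
python3 -m crank '[[-0.6,[0,0,0],[0,0,0]],[-1,[0,0,0],[0,0,0]],[-1,[0,0,0],[0,0,0]],[-1,[0,0,0],[0,0,0]],[-1,[0,0,0],[0,0,0]]]' 40
python3 - <<'E'
from h import *
go([.5697,.024,.03],33.5)
cv2.imwrite("pics/w3.png",manip.camera("wrist"))
E
```

```text
clock: 4.25
position: [0.5694, 0.0235, 0.029]
ee_rot: [0.957, 0.29, 0.0, 0.0]
ft_force: [-1.6, -0.9, 6.9]
grip_width: 0.695
clock: 4.75
position: [0.5694, 0.0235, 0.029]
ee_rot: [0.957, 0.29, 0.0, 0.0]
ft_force: [-0.1, -1.1, 5.1]
grip_width: 0.698
clk 4.75 pos [0.5694 0.0235 0.029 ] yaw 33.7 tilt [ 6.e-04 -3.e-04 -1.e+00] F [-0.1 -1.1  5.1] grip 0.698 q [ 0.38  0.52 -0.62  1.8   0.37  0.94 -1.37]
shift units [ 0.007 -0.003 -0.013]
turn units [ 0.001 -0.     0.004]
```

View pics/w3.png

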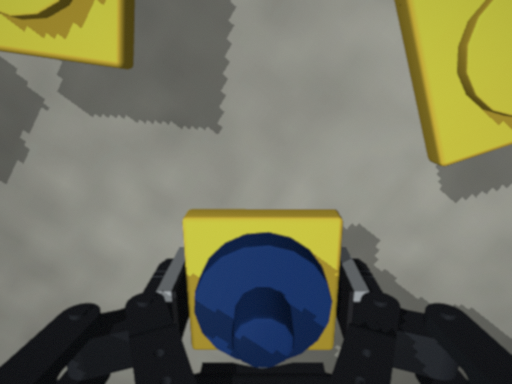

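The jaws have closed on the flange (0.698, about 59 mm), and the cap is still centred at (263,297). Lifting gently.

```bash
python3 -m crank '[[-1,[0,0,-0.1],[0,0,0]],[-1,[0,0,-0.2],[0,0,0]],[-1,[0,0,-0.25],[0,0,0]],[-1,[0,0,-0.25],[0,0,0]],[-1,[0,0,-0.25],[0,0,0]]]' 40
python3 -m crank '[[-1,[0,0,-0.25],[0,0,0]],[-1,[0,0,-0.25],[0,0,0]],[-1,[0,0,-0.25],[0,0,0]],[-1,[0,0,-0.2],[0,0,0]],[-1,[0,0,-0.1],[0,0,0]]]' 40
python3 -m crank '[[-1,[0,0,0],[0,0,0]],[-1,[0,0,0],[0,0,0]],[-1,[0,0,0],[0,0,0]],[-1,[0,0,0],[0,0,0]],[-1,[0,0,0],[0,0,0]]]' 40
python3 - <<'E'
from h import *
go([.549,.281,.21],83)
o=manip.get_obs();im=manip.camera("wrist");cv2.imwrite("pics/w4.png",im); cv2.imwrite("pics/t4.png",manip.camera("top"))
s=manip.camera("scene"); cv2.imwrite("pics/s4.png",cv2.resize(s[60:260,180:380],None,fx=3,fy=3,interpolation=2))
cv2.imwrite("pics/s4f.png",s)
E
```

```text
clock: 5.3
position: [0.5691, 0.0238, 0.1144]
ee_rot: [0.957, 0.29, 0.0, 0.0]
ft_force: [0.3, 0.1, -1.7]
grip_width: 0.689
clock: 5.8
position: [0.5696, 0.0238, 0.1987]
ee_rot: [0.957, 0.29, 0.001, 0.0]
ft_force: [0.7, 1.1, -2.1]
grip_width: 0.695
clock: 6.3
position: [0.5689, 0.0236, 0.1959]
ee_rot: [0.957, 0.29, -0.0, -0.0]
ft_force: [0.7, -0.8, -2.1]
grip_width: 0.691
clk 6.3 pos [0.5689 0.0236 0.1959] yaw 33.71 tilt [-9.e-04  1.e-04 -1.e+00] F [ 0.7 -0.8 -2.1] grip 0.691 q [ 0.45  0.33 -0.69  1.66  0.22  1.24 -1.26]
shift units [ 1.579 -2.814 -0.175]
turn units [-1.000e-03  1.000e-03 -1.095e+00]
```

View pics/w4.png

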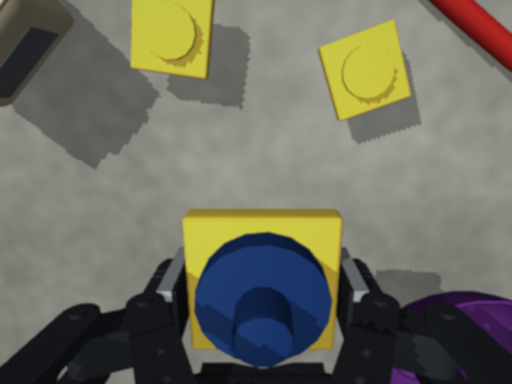

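View pics/s4.png

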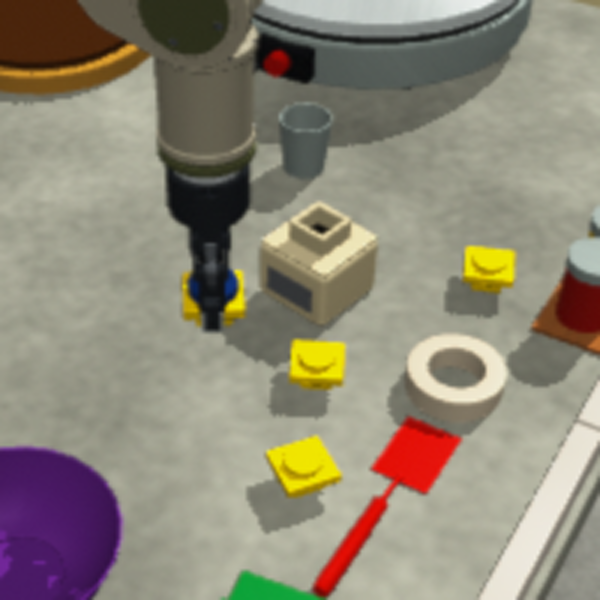

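```bash
python3 -m crank '[[-1,[0,0,-0.1],[0,0,-0.08]],[-1,[0,0,-0.05],[0,0,-0.15]],[-1,[0,0,0],[0,0,-0.17]],[-1,[0,0,0],[0,0,-0.17]],[-1,[0,0,0],[0,0,-0.17]]]' 40
python3 -m crank '[[-1,[0,0,0],[0,0,-0.17]],[-1,[0,0,0],[0,0,-0.12]],[-1,[0,0,0],[0,0,-0.06]],[-1,[0,0,0],[0,0,0]],[-1,[0,0,0],[0,0,0]]]' 40
python3 - <<'E'
from h import *
o=manip.get_obs()
go([.55,.15,.21],83)
im=cv2.imread("pics/w3.png")
o3=dict(position=np.array([.5694,.0235,.029]),ee_rot=[np.cos(np.radians(33.7/2)),np.sin(np.radians(33.7/2)),0,0])
Rt=R.from_quat(o3["ee_rot"]).as_matrix()
for px,z in [((263,217.5),.034),((263,210),.022),((184,217),.034),((342,217),.034),((263,298),.046)]:
    print(px,(Rt.T@(atz("wrist",px,z,o3)-o3["position"])).round(4))
g=cv2.cvtColor(im,cv2.COLOR_BGR2HSV)
print(im[203:224,263].tolist())
E
```

```text
clock: 6.95
position: [0.5691, 0.0236, 0.2085]
ee_rot: [0.832, 0.554, 0.0, 0.0]
ft_force: [-0.1, 0.2, -2.4]
grip_width: 0.696
clock: 7.45
position: [0.5691, 0.0236, 0.2085]
ee_rot: [0.751, 0.66, -0.0, 0.0]
ft_force: [0.1, -0.5, -1.6]
grip_width: 0.696
clk 7.45 pos [0.5691 0.0236 0.2085] yaw 82.66 tilt [ 0. -0. -1.] F [ 0.1 -0.5 -1.6] grip 0.696 q [ 0.56  0.35 -0.82  1.64  0.26  1.27 -0.44]
shift units [ 1.537 -0.439 -0.019]
turn units [ 0.     0.    -0.008]
(263, 217.5) [ 0.0318 -0.0001 -0.005 ]
(263, 210) [ 0.0303 -0.      0.007 ]
(184, 217) [ 0.032 -0.029 -0.005]
(342, 217) [ 0.0319  0.0288 -0.005 ]
(263, 298) [ 0.0058 -0.0001 -0.017 ]
[[139, 147, 146], [139, 148, 147], [140, 148, 147], [139, 148, 147], [138, 147, 147], [125, 140, 142], [87, 125, 135], [50, 117, 133], [39, 117, 135], [36, 117, 135], [39, 121, 140], [41, 123, 143], [42, 127, 147], [45, 138, 158], [52, 155, 178], [58, 173, 194], [62, 186, 200], [63, 192, 201], [66, 194, 201], [66, 197, 201], [66, 198, 201]]
```

```bash
python3 -m crank '[[-1,[0.15,-0.05,0],[0,0,0]],[-1,[0.35,-0.1,0],[0,0,0]],[-1,[0.4,-0.12,0],[0,0,0]],[-1,[0.35,-0.1,0],[0,0,0]],[-1,[0.25,-0.07,0],[0,0,0]]]' 40
python3 -m crank '[[-1,[0.04,0,0],[0,0,0]],[-1,[0,0,0],[0,0,0]],[-1,[0,0,0],[0,0,0]],[-1,[0,0,0],[0,0,0]],[-1,[0,0,0],[0,0,0]]]' 40
python3 - <<'E'
from h import *
o=manip.get_obs()
go([.549,.281,.21],83)
cv2.imwrite("pics/w5.png",manip.camera("wrist")); np.save("o5.npy",o,allow_pickle=True)
E
```

```text
clock: 7.95
position: [0.5481, 0.1506, 0.2088]
ee_rot: [0.75, 0.662, 0.0, -0.0]
ft_force: [1.3, -0.7, -1.3]
grip_width: 0.697
clock: 8.45
position: [0.5499, 0.1493, 0.2084]
ee_rot: [0.751, 0.66, -0.0, 0.0]
ft_force: [-0.2, 0.1, -1.6]
grip_width: 0.697
clk 8.45 pos [0.5499 0.1493 0.2084] yaw 82.66 tilt [-0.e+00 -4.e-04 -1.e+00] F [-0.2  0.1 -1.6] grip 0.697 q [ 0.37  0.36 -0.87  1.64  0.29  1.28 -0.68]
shift units [ 1.631 -0.222 -0.02 ]
turn units [ 0.     0.    -0.007]
```

View pics/w5.png

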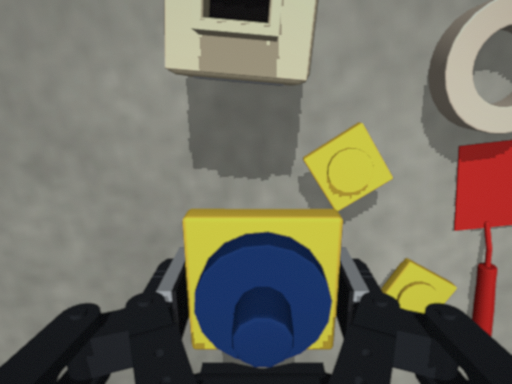

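```bash
python3 -m crank '[[-1,[0.2,0,0],[0,0,0]],[-1,[0.2,0,0],[0,0,0]],[-1,[0.15,0,0],[0,0,0]],[-1,[0,0,0],[0,0,0]],[-1,[0,0,0],[0,0,0]]]' 40
python3 - <<'E'
from h import *
o=manip.get_obs()
go([.549,.281,.21],83)
im=manip.camera("wrist")
cv2.imwrite("pics/w6.png",im); np.save("o6.npy",o,allow_pickle=True)
cv2.imwrite("pics/w6z.png",cv2.resize(im[0:180,140:340],None,fx=3.3,fy=3.3,interpolation=2))
E
```

```text
clock: 9.0
position: [0.5553, 0.1935, 0.2083]
ee_rot: [0.75, 0.661, -0.0, 0.0]
ft_force: [0.3, 0.4, -1.5]
grip_width: 0.696
clk 9.0 pos [0.5553 0.1935 0.2083] yaw 82.76 tilt [-2.e-04 -4.e-04 -1.e+00] F [ 0.3  0.4 -1.5] grip 0.696 q [ 0.28  0.41 -0.87  1.59  0.32  1.3  -0.77]
shift units [ 1.075 -0.216 -0.021]
turn units [-0.     0.001 -0.005]
```

View pics/w6z.png

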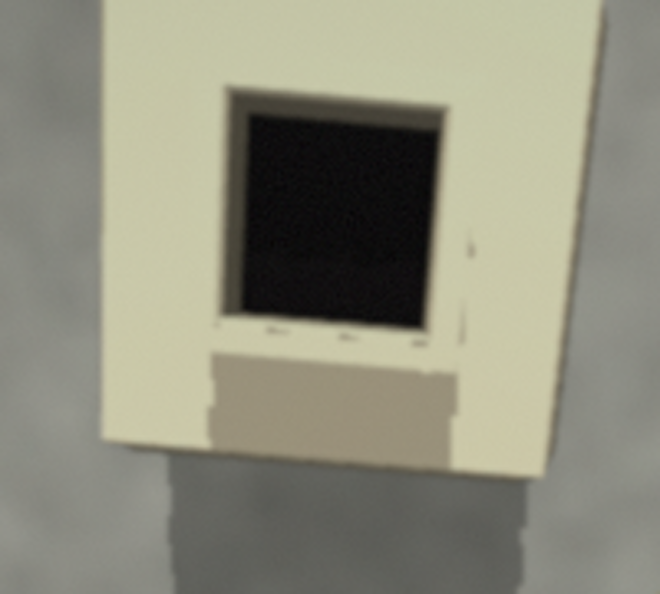

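```bash
cat > m6.py <<'E'
from h import *
from scipy.optimize import least_squares
o=np.load("o6.npy",allow_pickle=True).item()
z=np.array([(229,88),(448,107),(428,329),(219,314)],float)
px=(z+.5)/3.3-.5+[140,0]
w=np.array([atz("wrist",p,.108,o) for p in px]);print(w.round(4)); print([np.linalg.norm(w[i]-w[i-1]).round(4) for i in range(4)])
cen=w.mean(0)
f=lambda v:min((np.sort(np.abs(0))),default=0)
def res(v):
    q=proj("wrist",sq(v,.039,v[3],v[2]),o); d=np.linalg.norm(q[:,None]-px[None],axis=2); j=d.argmin(1); return (q-px[j]).ravel()
for free in (0,1):
    if free: r=least_squares(res,[cen[0],cen[1],np.radians(-7),.108])
    else: r=least_squares(lambda v:res([*v,.108]),[cen[0],cen[1],np.radians(-7)])
    print(r.x.round(4),np.degrees(r.x[2]).round(2),np.abs(r.fun).max().round(2))
# body bottom-front corner check, z=.082
for p in [(103,440),(543,477)]:
    print(atz("wrist",(np.array(p)+.5)/3.3-.5+[140,0],.082,o).round(4))
v=r.x; print("pred body corners", sq(v,.104,.082,v[2]).round(4))
# scene/top check
E
python3 m6.py
```

```text
[[0.5379 0.3083 0.108 ]
 [0.5764 0.3002 0.108 ]
 [0.5682 0.2625 0.108 ]
 [0.5292 0.2702 0.108 ]]
[np.float64(0.039), np.float64(0.0394), np.float64(0.0386), np.float64(0.0397)]
[ 0.5529  0.2853 -0.2094] -12.0 0.9
[ 0.553   0.2852 -0.2094  0.1089] -12.0 0.76
[0.4952 0.2473 0.082 ]
[0.5901 0.227  0.082 ]
pred body corners [[0.6147 0.3253 0.082 ]
 [0.5129 0.3469 0.082 ]
 [0.4913 0.2452 0.082 ]
 [0.593  0.2235 0.082 ]]
```

```bash
python3 -m crank '[[-1,[0.1,0,0],[0,0,0.106]],[-1,[0.15,0,0],[0,0,0]],[-1,[0.1,0,0],[0,0,0]],[-1,[0,0,0],[0,0,0]],[-1,[0,0,0],[0,0,0]]]' 40
python3 - <<'E'
from h import *
o=manip.get_obs()
go([.5528,.2843,.208],78)
im=manip.camera("wrist")
cv2.imwrite("pics/w7.png",im); np.save("o7.npy",o,allow_pickle=True)
cv2.imwrite("pics/w7z.png",cv2.resize(im[30:230,160:370],None,fx=3,fy=3,interpolation=2))
E
```

```text
clock: 9.55
position: [0.5604, 0.2215, 0.2084]
ee_rot: [0.777, 0.63, -0.0, -0.0]
ft_force: [0.4, 0.1, -1.9]
grip_width: 0.694
clk 9.55 pos [0.5604 0.2215 0.2084] yaw 78.07 tilt [-2.e-04 -1.e-04 -1.e+00] F [ 0.4  0.1 -1.9] grip 0.694 q [ 0.21  0.44 -0.85  1.55  0.34  1.31 -0.9 ]
shift units [ 0.748 -0.255  0.004]
turn units [-0.     0.     0.002]
```

View pics/w7z.png

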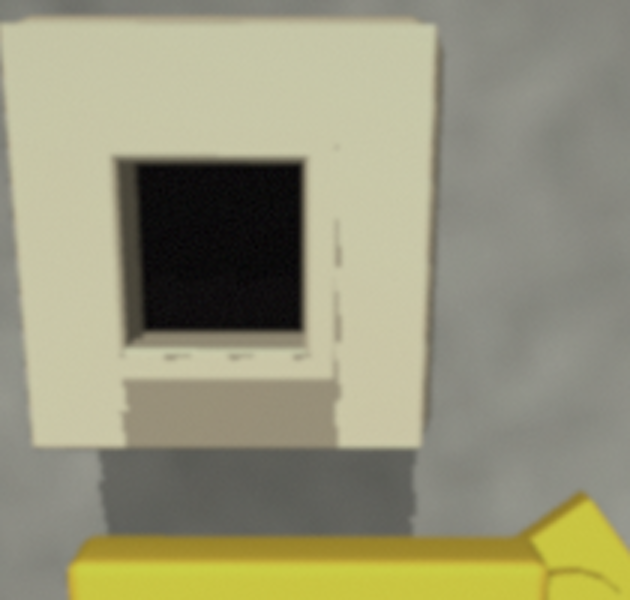

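The hole mouth's corners in the zoomed view are near (115,158), (306,157), (306,346) and (124,348), and the hole is square to the image.

```bash
sed -e 's/o6/o7/' -e 's/^z=.*/z=np.array([(115,157),(306,157),(306,346),(124,348)],float)/' -e 's/^px=.*/px=(z+.5)\/3-.5+[160,30]/' -e '/^for p in/,$d' m6.py > m7.py; cat >> m7.py <<'E'
c=r.x[:2]; a=np.radians(78); 
go([c[0]-.001*np.cos(a),c[1]-.001*np.sin(a),.208],78)
E
python3 m7.py
```

```text
[[0.5378 0.3084 0.108 ]
 [0.5763 0.3003 0.108 ]
 [0.5682 0.262  0.108 ]
 [0.5293 0.2698 0.108 ]]
[np.float64(0.0395), np.float64(0.0394), np.float64(0.0391), np.float64(0.0397)]
[ 0.5529  0.2852 -0.2081] -11.93 0.64
[ 0.5531  0.2853 -0.2081  0.1104] -11.93 0.4
clk 9.6 pos [0.5605 0.2211 0.2084] yaw 78.02 tilt [-1.e-04 -3.e-04 -1.e+00] F [ 0.3  0.  -1.5] grip 0.696 q [ 0.21  0.44 -0.85  1.55  0.34  1.31 -0.9 ]
shift units [ 0.753 -0.256  0.004]
turn units [-0.     0.     0.001]
```

```bash
python3 -m crank '[[-1,[0.1,-0.04,0],[0,0,0]],[-1,[0.2,-0.07,0],[0,0,0]],[-1,[0.25,-0.08,0],[0,0,0]],[-1,[0.15,-0.05,0],[0,0,0]],[-1,[0.06,-0.016,0],[0,0,0]]]' 40
python3 -m crank '[[-1,[0,0,0.15],[0,0,0]],[-1,[0,0,0.25],[0,0,0]],[-1,[0,0,0.25],[0,0,0]],[-1,[0,0,0.1],[0,0,0]],[-1,[0,0,0],[0,0,0]]]' 40
python3 - <<'E'
from h import *
a=np.radians(78)
go([.553-.0005*np.cos(a),.2853-.0005*np.sin(a),.142],78)
s=manip.camera("scene"); cv2.imwrite("pics/s8.png",cv2.resize(s[90:190,235:335],None,fx=6,fy=6,interpolation=2))
cv2.imwrite("pics/w8.png",manip.camera("wrist"))
E
```

```text
clock: 10.1
position: [0.5523, 0.2869, 0.2085]
ee_rot: [0.777, 0.63, 0.0, -0.0]
ft_force: [0.4, -0.7, -2.3]
grip_width: 0.699
clock: 10.6
position: [0.5528, 0.2838, 0.1469]
ee_rot: [0.778, 0.629, -0.001, -0.0]
ft_force: [0.9, 0.5, -2.1]
grip_width: 0.691
clk 10.6 pos [0.5528 0.2838 0.1469] yaw 77.93 tilt [-0.0022 -0.0015 -1.    ] F [ 0.9  0.5 -2.1] grip 0.691 q [ 0.07  0.54 -0.83  1.56  0.41  1.23 -1.04]
shift units [ 0.013 -0.001  0.061]
turn units [-0.002  0.002 -0.002]
```

View pics/s8.png

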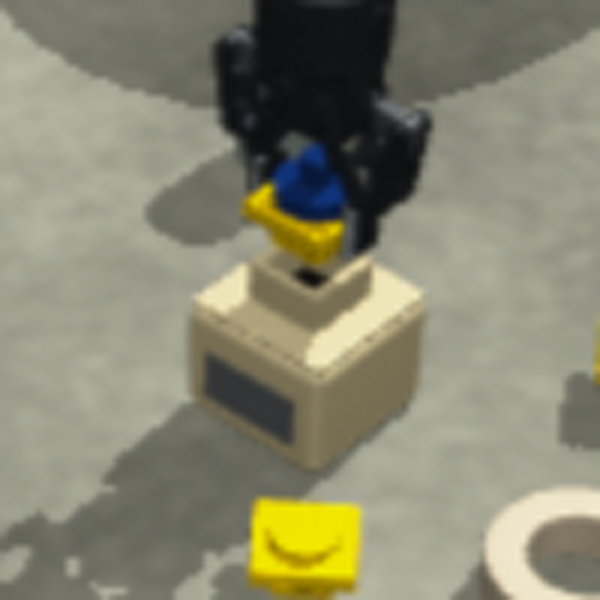

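View pics/w8.png

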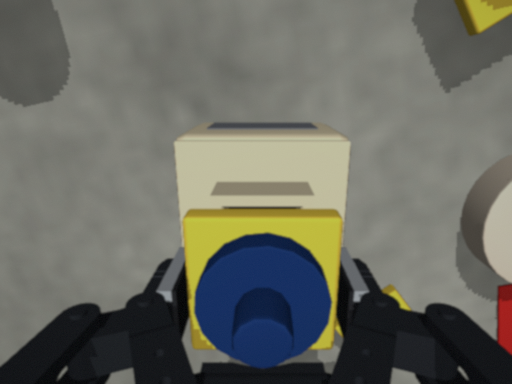

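The lid is aligned above the neck in both views and its edges are parallel to the canister's. Descending slowly now.

```bash
python3 -m crank '[[-1,[0.006,0,0],[0,0,0]],[-1,[0,0,0.06],[0,0,0]],[-1,[0,0,0.06],[0,0,0]],[-1,[0,0,0.06],[0,0,0]],[-1,[0,0,0],[0,0,0]]]' 40
python3 - <<'E'
from h import *
a=np.radians(78)
go([.553-.0005*np.cos(a),.2853-.0005*np.sin(a),.115],78)
E
```

```text
clock: 11.2
position: [0.5531, 0.2848, 0.1334]
ee_rot: [0.777, 0.629, -0.001, 0.0]
ft_force: [0.3, -2.6, -0.8]
grip_width: 0.695
clk 11.2 pos [0.5531 0.2848 0.1334] yaw 77.96 tilt [-7.0e-04 -1.5e-03 -1.0e+00] F [ 0.3 -2.6 -0.8] grip 0.695 q [ 0.07  0.55 -0.82  1.57  0.42  1.2  -1.05]
shift units [-0.001 -0.002  0.23 ]
turn units [-0.     0.002 -0.001]
```

```bash
python3 -m crank '[[-1,[0,0,0.05],[0,0,0]],[-1,[0,0,0.05],[0,0,0]],[-1,[0,0,0],[0,0,0]],[-1,[0,0,0],[0,0,0]],[-1,[0,0,0],[0,0,0]]]' 40
python3 - <<'E'
from h import *
a=np.radians(78)
go([.553-.0005*np.cos(a),.2853-.0005*np.sin(a),.115],78)
E
```

```text
clock: 11.7
position: [0.5537, 0.2848, 0.1296]
ee_rot: [0.778, 0.629, 0.0, 0.002]
ft_force: [-13.0, -13.7, 33.1]
grip_width: 0.691
clk 11.7 pos [0.5537 0.2848 0.1296] yaw 77.93 tilt [ 0.0021 -0.0023 -1.    ] F [-13.  -13.7  33.1] grip 0.691 q [ 0.06  0.56 -0.82  1.58  0.43  1.2  -1.05]
shift units [-0.002 -0.01   0.183]
turn units [ 0.003  0.002 -0.002]
```

```bash
python3 -m crank '[[-1,[0,0,-0.1],[0,0,0]],[-1,[-0.018,-0.012,0],[0,0,0]],[-1,[0,0,0],[0,0,0]],[-1,[0,0,0],[0,0,0]],[-1,[0,0,0],[0,0,0]]]' 40
python3 - <<'E'
from h import *
a=np.radians(78)
go([.553-.0005*np.cos(a),.2853-.0005*np.sin(a),.115],78)
cv2.imwrite("pics/w9.png",manip.camera("wrist"))
s=manip.camera("scene"); cv2.imwrite("pics/s9.png",cv2.resize(s[90:190,235:335],None,fx=6,fy=6,interpolation=2))
E
```

```text
clock: 12.2
position: [0.5517, 0.2843, 0.1334]
ee_rot: [0.777, 0.629, -0.0, -0.0]
ft_force: [0.4, -0.0, -1.3]
grip_width: 0.696
clk 12.2 pos [0.5517 0.2843 0.1334] yaw 77.99 tilt [-9.e-04 -2.e-04 -1.e+00] F [ 0.4 -0.  -1.3] grip 0.696 q [ 0.07  0.55 -0.82  1.58  0.42  1.2  -1.05]
shift units [0.009 0.014 0.23 ]
turn units [-0.001  0.001 -0.   ]
```

View pics/w9.png

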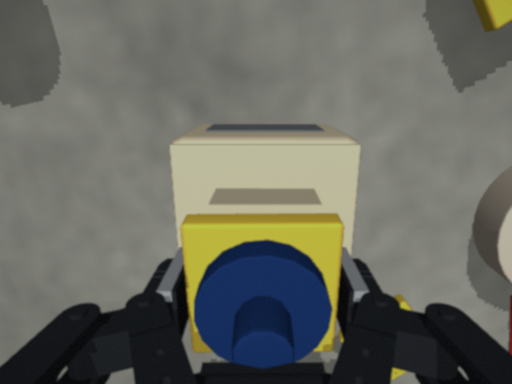

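View pics/s9.png

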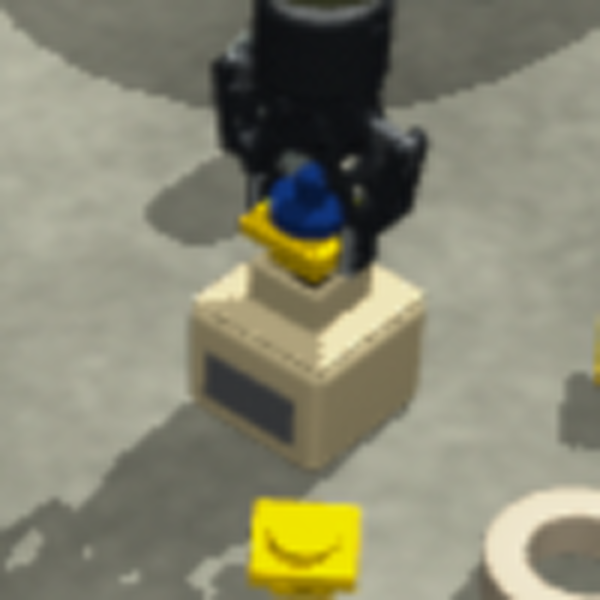

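```bash
python3 - <<'E'
import cv2,numpy as np
a=cv2.imread("pics/w8.png")[200:360,170:355];b=cv2.imread("pics/w9.png")[200:360,170:355]
cv2.imwrite("pics/cmp.png",cv2.resize(np.hstack([a,b]),None,fx=2.1,fy=2.1,interpolation=2))
E
```

```text
(no output)
```

View pics/cmp.png

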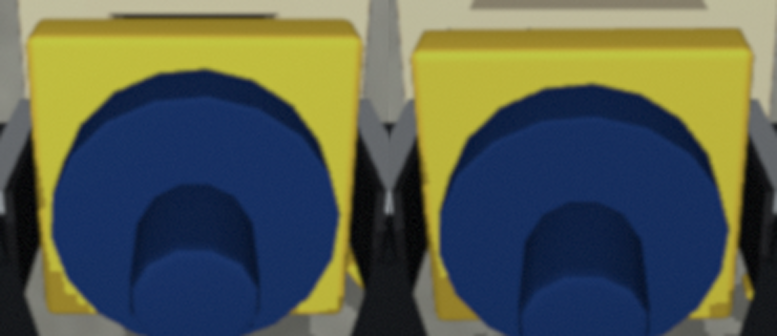

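```bash
python3 - <<'E'
import cv2,numpy as np
a=cv2.imread("pics/w8.png");b=cv2.imread("pics/w9.png")
for n,i in (("a",a),("b",b)):
    l=i[205:365,175:265];cv2.imwrite(f"pics/c{n}.png",cv2.resize(np.hstack([i[205:365,178:214],i[205:365,314:350]]),None,fx=8,fy=3.7,interpolation=2))
E
```

```text
(no output)
```

View pics/ca.png

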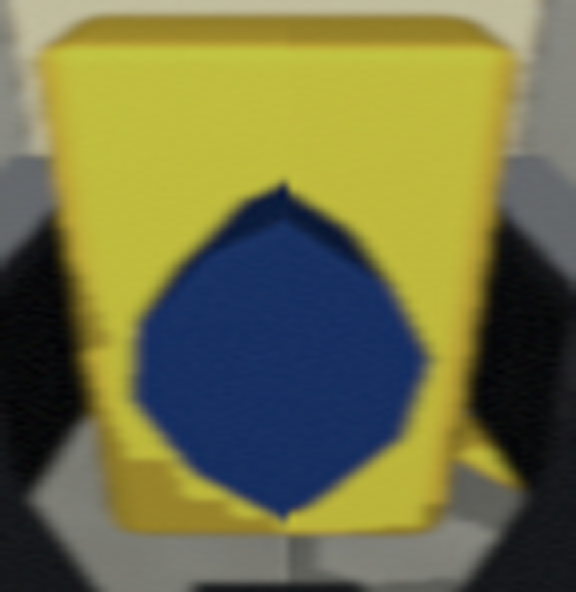

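View pics/cb.png

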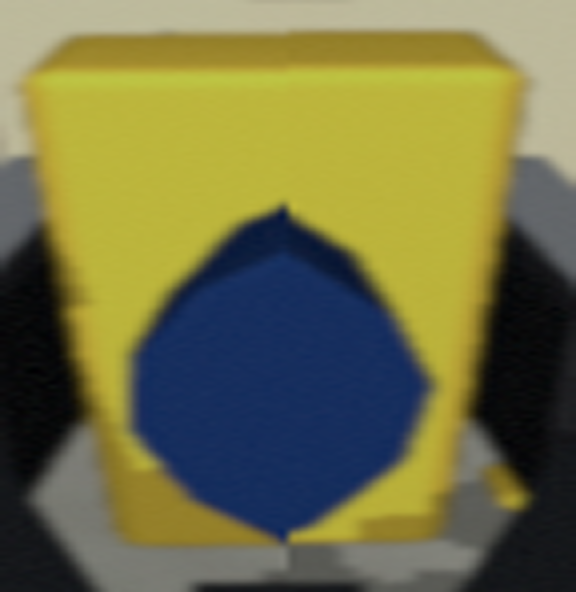

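```bash
cat > held.py <<'E'
from h import *
from scipy.optimize import least_squares
I=info("wrist");K=np.array(I["K"]);M=np.array(I["mount"])
def pj(Pt):
    c=(Pt-M[:3,3])@M[:3,:3]; q=c@K.T; return q[:,:2]/q[:,2:]
# lid frame as tool axes (z down): top z=-.006, bottom +.006 about flange middle ; tool x = front
# rounded-edges: effective half-size hs
def mod(v):
    h=.0295
    P=np.array([[h,-h,-.006],[h,h,-.006],[.030,-.028,.0055],[.030,.028,.0055],[-h,-h,-.006],[-h,h,-.006]])
    return pj(R.from_rotvec(v[3:]).apply(P)+v[:3])
def fit(z):
    z=np.array(z,float); c=np.where(z[:,0]<288,z[:,0]/8+178,(z[:,0]-288)/8+314)
    px=np.c_[c,z[:,1]/3.7+205]-.4
    return least_squares(lambda v:(mod(v)-px).ravel(),[0,0,.001,0,0,0])
for nm,z in [("a",[(45,48),(510,48),(80,17),(480,17),(115,530),(440,530)]),("b",[(28,75),(522,75),(72,36),(480,34),(118,543),(438,543)])]:
    r=fit(z); print(nm,"xyz mm",(r.x[:3]*1e3).round(2),"rot deg",np.degrees(r.x[3:]).round(2),np.abs(r.fun).max().round(2))
E
python3 held.py
```

```text
a xyz mm [ 2.14 -0.33  0.74] rot deg [-0.05  1.77  0.05] 4.23
b xyz mm [ 0.8  -0.41 -0.72] rot deg [-0.15  4.17 -0.11] 3.38
```

```bash
python3 -m crank '[[-1,[0,0.008,0],[0,-0.053,0]],[-1,[0,0,0],[0,0,0]],[-1,[0,0,0.05],[0,0,0]],[-1,[0,0,0.05],[0,0,0]],[-1,[0,0,0],[0,0,0]]]' 40
python3 - <<'E'
from h import *
go([.5524,.2845,.1135],78)
E
```

```text
clock: 12.8
position: [0.5522, 0.2833, 0.1251]
ee_rot: [0.777, 0.629, -0.017, 0.013]
ft_force: [-0.0, -0.1, -2.3]
grip_width: 0.69
clk 12.8 pos [0.5522 0.2833 0.1251] yaw 77.96 tilt [-0.0096 -0.0411 -0.9991] F [-0.  -0.1 -2.3] grip 0.69 q [ 0.03  0.57 -0.8   1.56  0.45  1.23 -1.07]
shift units [ 0.021 -0.001  0.145]
turn units [-0.001  0.054 -0.001]
```

It's free of contact, with the stopper about 10 mm into the neck. Continuing straight down.

```bash
python3 -m crank '[[-1,[0.006,0,0.04],[0,0,0]],[-1,[0.002,0,0.04],[0,0,0]],[-1,[0.001,0,0.03],[0,0,0]],[-1,[0,0,0],[0,0,0]],[-1,[0,0,0],[0,0,0]]]' 40
python3 - <<'E'
from h import *
go([.5524,.2845,.1135],78)
E
```

```text
clock: 13.3
position: [0.5525, 0.2843, 0.1173]
ee_rot: [0.777, 0.629, -0.016, 0.013]
ft_force: [0.4, -0.9, -1.8]
grip_width: 0.696
clk 13.3 pos [0.5525 0.2843 0.1173] yaw 77.99 tilt [-0.0086 -0.0408 -0.9991] F [ 0.4 -0.9 -1.8] grip 0.696 q [ 0.03  0.58 -0.8   1.57  0.46  1.22 -1.08]
shift units [ 0.004 -0.002  0.047]
turn units [ 0.     0.053 -0.   ]
```

```bash
python3 -m crank '[[-1,[0.001,0,0.02],[0,0,0]],[-1,[0.001,0,0.02],[0,0,0]],[-1,[0.001,0,0.02],[0,0,0]],[-1,[0,0,0],[0,0,0]],[-1,[0,0,0],[0,0,0]]]' 40
python3 - <<'E'
from h import *
go([.5524,.2845,.1135],78)
s=manip.camera("scene"); cv2.imwrite("pics/s10.png",cv2.resize(s[90:190,235:335],None,fx=6,fy=6,interpolation=2))
E
```

```text
clock: 13.8
position: [0.5526, 0.2844, 0.1136]
ee_rot: [0.777, 0.629, -0.016, 0.014]
ft_force: [-4.4, -2.4, 9.2]
grip_width: 0.695
clk 13.8 pos [0.5526 0.2844 0.1136] yaw 77.98 tilt [-0.0079 -0.0412 -0.9991] F [-4.4 -2.4  9.2] grip 0.695 q [ 0.03  0.58 -0.8   1.57  0.46  1.21 -1.08]
shift units [ 0.    -0.003  0.002]
turn units [ 0.001  0.053 -0.   ]
```

View pics/s10.png

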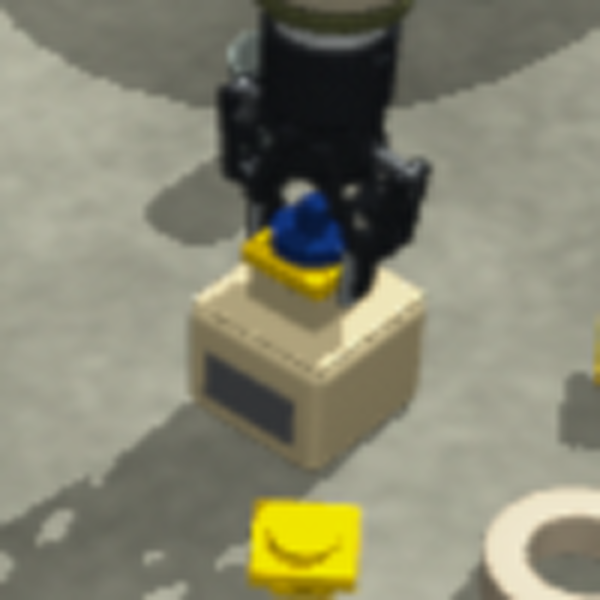

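The flange is sitting on the neck, with contact force about 10 N. I'll press a little more and then release.

```bash
python3 -m crank '[[-1,[0,0,0.012],[0,0,0]],[-1,[0,0,0],[0,0,0]],[0.45,[0,0,0],[0,0,0]],[0.5,[0,0,0],[0,0,0]],[0.6,[0,0,0],[0,0,0]]]' 40
python3 -m crank '[[0.8,[0,0,0],[0,0,0]],[1,[0,0,0],[0,0,0]],[1,[0,0,0],[0,0,0]],[1,[0,0,0],[0,0,0]],[1,[0,0,0],[0,0,0]]]' 40
python3 - <<'E'
from h import *
go([.5524,.2845,.1135],78)
s=manip.camera("scene"); cv2.imwrite("pics/s11.png",cv2.resize(s[90:190,235:335],None,fx=6,fy=6,interpolation=2))
o=manip.get_obs();np.save("o11.npy",o,allow_pickle=True)
cv2.imwrite("pics/w11.png",manip.camera("wrist"))
E
```

```text
clock: 14.35
position: [0.5526, 0.2843, 0.1114]
ee_rot: [0.777, 0.629, -0.016, 0.013]
ft_force: [0.6, -0.4, 0.7]
grip_width: 0.797
clock: 14.85
position: [0.5526, 0.2843, 0.1115]
ee_rot: [0.777, 0.629, -0.016, 0.013]
ft_force: [-0.7, 0.6, 0.1]
grip_width: 1.0
clk 14.85 pos [0.5526 0.2843 0.1115] yaw 77.98 tilt [-0.0086 -0.0407 -0.9991] F [-0.7  0.6  0.1] grip 1.0 q [ 0.03  0.59 -0.8   1.57  0.46  1.21 -1.08]
shift units [ 0.001 -0.002 -0.025]
turn units [ 0.     0.053 -0.   ]
```

View pics/s11.png

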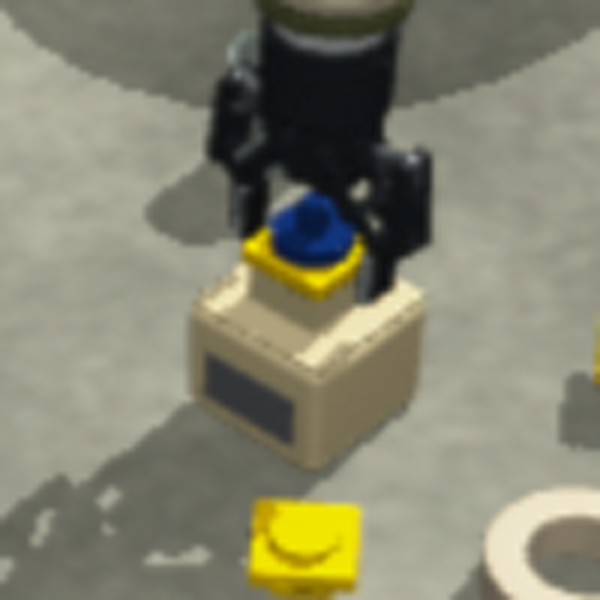

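View pics/w11.png

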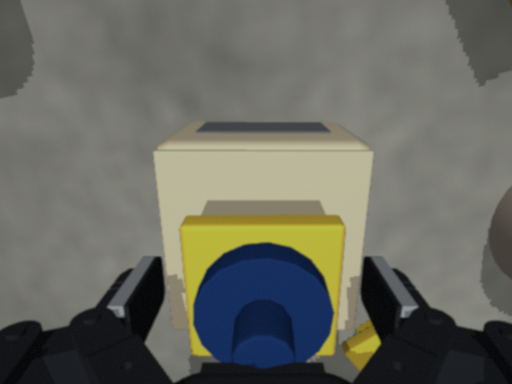

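The lid is seated flush and the cap is nested, with the fingers clear of the flange on both sides. I'll raise, level the tool and back off to measure the knob.

```bash
python3 -m crank '[[1,[0,0,-0.1],[0,0,0]],[1,[-0.005,0,-0.3],[0,0,0]],[1,[-0.01,0,-0.4],[0,0.053,0]],[1,[0,0,-0.4],[0,0,0]],[1,[0,0,-0.1],[0,0,0]]]' 40
python3 -m crank '[[0.2,[-0.3,0,0],[0,0,0]],[0.2,[-0.4,0,0],[0,0,0]],[0,[-0.1,0,0],[0,0,0]],[0,[0,0,0],[0,0,0]],[0,[0,0,0],[0,0,0]]]' 40
python3 - <<'E'
from h import *
o=manip.get_obs();im=manip.camera("wrist");np.save("o12.npy",o,allow_pickle=True)
go([.5524,.2845,.18],78)
cv2.imwrite("pics/w12.png",im)
cv2.imwrite("pics/t12.png",manip.camera("top"))
E
```

```text
clock: 15.45
position: [0.5539, 0.2866, 0.22]
ee_rot: [0.777, 0.629, 0.003, 0.001]
ft_force: [0.1, 0.6, -0.5]
grip_width: 0.997
clock: 15.95
position: [0.5395, 0.224, 0.2157]
ee_rot: [0.777, 0.629, 0.0, -0.0]
ft_force: [-0.4, -0.2, -0.5]
grip_width: 0.5
clk 16.0 pos [0.5393 0.2245 0.2156] yaw 78.06 tilt [ 1.e-04  7.e-04 -1.e+00] F [-0.2  1.6  0.3] grip 0.5 q [ 0.22  0.39 -0.87  1.59  0.31  1.3  -0.9 ]
shift units [0.768 0.004 0.446]
turn units [-0.    -0.001  0.001]
```

View pics/w12.png

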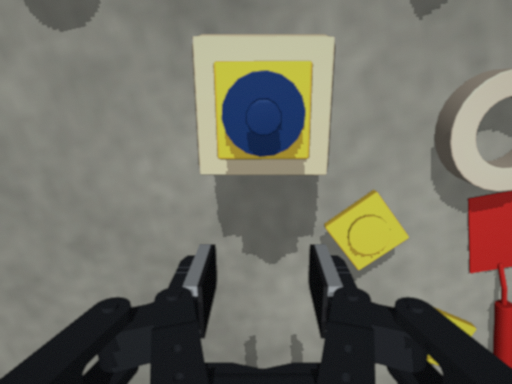

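```bash
python3 - <<'E'
from h import *
o=np.load("o12.npy",allow_pickle=True).item();im=cv2.imread("pics/w12.png")
cv2.imwrite("pics/w12z.png",cv2.resize(im[50:170,200:325],None,fx=5,fy=5,interpolation=2))
k=atz("wrist",(263.2,117.5),.150,o);print("knob",k.round(4))
fl=[atz("wrist",p,.120,o).round(4) for p in [(214,61),(312,61),(309,159),(218,159)]];print(fl,np.mean(fl,0))
go([k[0],k[1],.157],78)
E
```

```text
knob [0.5525 0.2844 0.15  ]
[array([0.5302, 0.3203, 0.12  ]), array([0.5873, 0.3082, 0.12  ]), array([0.5756, 0.2501, 0.12  ]), array([0.5179, 0.2624, 0.12  ])] [0.55275 0.28525 0.12   ]
clk 16.05 pos [0.5393 0.2245 0.2156] yaw 78.08 tilt [-1.e-04  8.e-04 -1.e+00] F [-0.8  0.2 -0.1] grip 0.501 q [ 0.22  0.39 -0.87  1.59  0.31  1.3  -0.9 ]
shift units [0.766 0.007 0.733]
turn units [-0.    -0.001  0.002]
```

View pics/w12z.png

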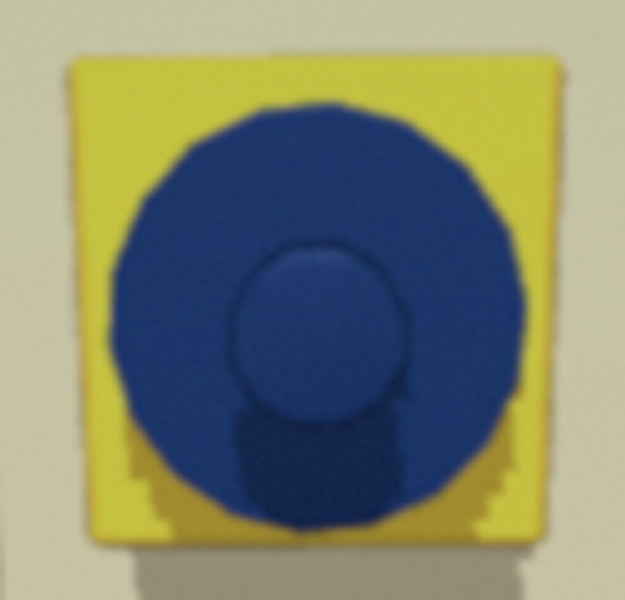

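```bash
python3 -m crank '[[0,[0.2,0,0],[0,0,0]],[0,[0.3,0.01,0],[0,0,0]],[0,[0.2,0,0],[0,0,0]],[0,[0.07,0,0],[0,0,0]],[0,[0,0,0],[0,0,0]]]' 40
python3 -c "
from h import *
go([.5526,.2846,.157],78)"
```

```text
clock: 16.55
position: [0.5526, 0.2847, 0.2152]
ee_rot: [0.776, 0.63, -0.0, -0.0]
ft_force: [-0.2, 0.2, -0.5]
grip_width: 0.497
clk 16.55 pos [0.5526 0.2847 0.2152] yaw 78.12 tilt [-8.e-04  6.e-04 -1.e+00] F [-0.2  0.2 -0.5] grip 0.497 q [ 0.09  0.48 -0.86  1.49  0.37  1.34 -1.  ]
shift units [-0.001  0.001  0.727]
turn units [-0.001 -0.001  0.003]
```

```bash
python3 -m crank '[[0,[0,0,0.2],[0,0,0]],[0,[0,0,0.25],[0,0,0]],[0,[0,0,0.18],[0,0,0]],[0,[0,0,0.06],[0,0,0]],[0,[0,0,0],[0,0,0]]]' 40
python3 - <<'E'
from h import *
go([.5526,.2846,.157],78)
s=manip.camera("scene"); cv2.imwrite("pics/s13.png",cv2.resize(s[90:190,235:335],None,fx=6,fy=6,interpolation=2))
cv2.imwrite("pics/w13.png",manip.camera("wrist"))
E
```

```text
clock: 17.05
position: [0.5529, 0.2826, 0.1594]
ee_rot: [0.777, 0.629, -0.001, -0.0]
ft_force: [0.2, -0.8, 0.3]
grip_width: 0.5
clk 17.05 pos [0.5529 0.2826 0.1594] yaw 77.96 tilt [-1.2e-03 -8.0e-04 -1.0e+00] F [ 0.2 -0.8  0.3] grip 0.5 q [ 0.08  0.53 -0.84  1.55  0.4   1.25 -1.03]
shift units [ 0.024 -0.009  0.031]
turn units [-0.001  0.001 -0.001]
```

View pics/s13.png

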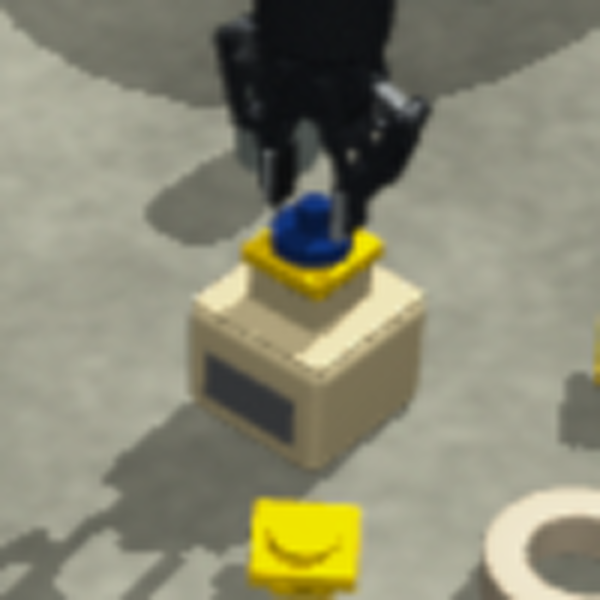

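View pics/w13.png

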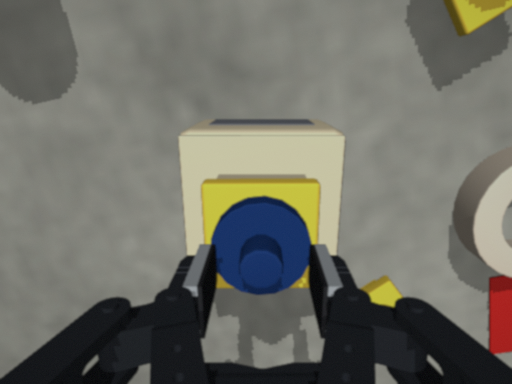

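```bash
python3 -m crank '[[-0.15,[0,0,0],[0,0,0]],[-0.25,[0,0,0],[0,0,0]],[-0.35,[0,0,0],[0,0,0]],[-0.4,[0,0,0],[0,0,0]],[-0.4,[0,0,0],[0,0,0]]]' 40
python3 - <<'E'
from h import *
go([.5526,.2846,.157],78)
s=manip.camera("scene"); cv2.imwrite("pics/s14.png",cv2.resize(s[90:190,235:335],None,fx=6,fy=6,interpolation=2))
im=manip.camera("wrist");cv2.imwrite("pics/w14.png",cv2.resize(im[170:330,180:350],None,fx=3.5,fy=3.5,interpolation=2))
E
```

```text
clock: 17.65
position: [0.5532, 0.2832, 0.1604]
ee_rot: [0.777, 0.629, 0.0, 0.0]
ft_force: [-0.0, 1.1, 0.1]
grip_width: 0.3
clk 17.65 pos [0.5532 0.2832 0.1604] yaw 77.99 tilt [ 2.e-04 -0.e+00 -1.e+00] F [-0.   1.1  0.1] grip 0.3 q [ 0.08  0.53 -0.84  1.55  0.4   1.25 -1.03]
shift units [ 0.015 -0.01   0.042]
turn units [ 0. -0. -0.]
```

View pics/w14.png

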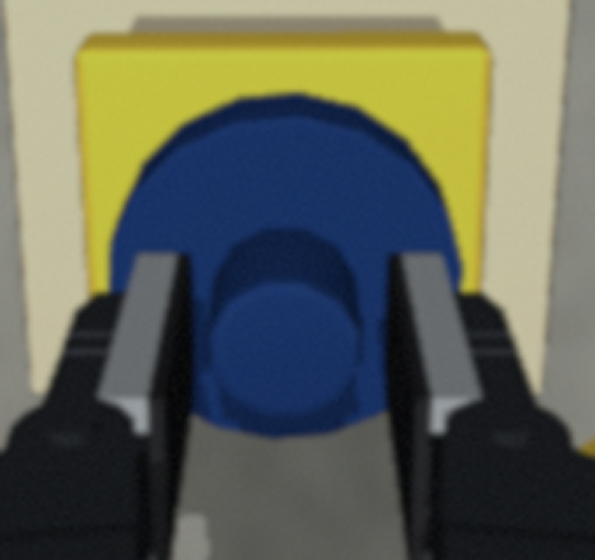

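View pics/s14.png

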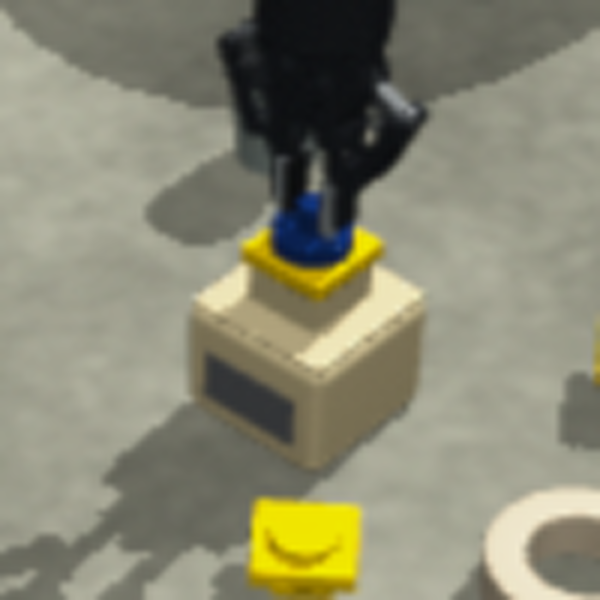

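The knob sits between the pads, about 0.5 mm off centre. I'll nudge the tool, then grip.

```bash
python3 -m crank '[[-0.4,[0.012,-0.008,0.035],[0,0,0]],[-0.4,[0,0,0],[0,0,0]],[-0.5,[0,0,0],[0,0,0]],[-0.6,[0,0,0],[0,0,0]],[-1,[0,0,0],[0,0,0]]]' 40
python3 -m crank '[[-1,[0,0,0],[0,0,0]],[-1,[0,0,0],[0,0,0]],[-1,[0,0,0],[0,0,0]],[-1,[0,0,0],[0,0,0]],[-1,[0,0,0],[0,0,0]]]' 40
python3 - <<'E'
from h import *
go([.5526,.2846,.157],78)
im=manip.camera("wrist");cv2.imwrite("pics/w15.png",cv2.resize(im[170:330,180:350],None,fx=3.5,fy=3.5,interpolation=2))
E
```

```text
clock: 18.25
position: [0.5527, 0.2843, 0.1576]
ee_rot: [0.777, 0.629, 0.0, 0.0]
ft_force: [-0.6, 0.1, -0.2]
grip_width: 0.213
clock: 18.75
position: [0.5527, 0.2843, 0.1576]
ee_rot: [0.777, 0.629, 0.0, 0.0]
ft_force: [-0.3, 0.0, 1.3]
grip_width: 0.216
clk 18.75 pos [0.5527 0.2843 0.1576] yaw 77.98 tilt [ 1.e-04 -0.e+00 -1.e+00] F [-0.3  0.   1.3] grip 0.216 q [ 0.08  0.53 -0.84  1.55  0.41  1.24 -1.03]
shift units [ 0.003 -0.002  0.007]
turn units [ 0. -0. -0.]
```

View pics/w15.png

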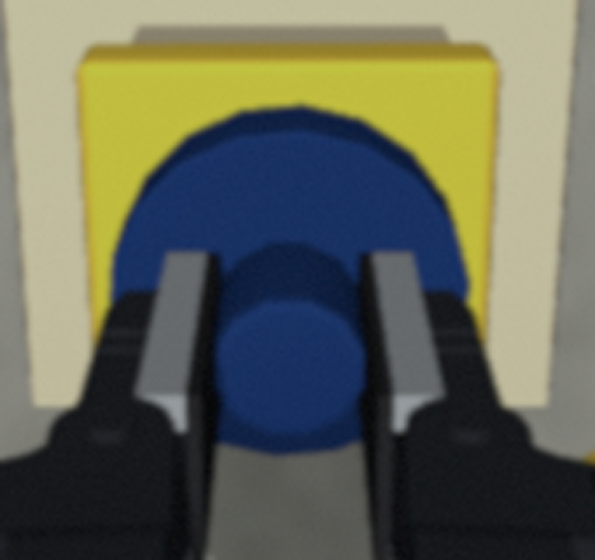

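The knob is gripped (0.216). Lifting slowly, straight up.

```bash
python3 -m crank '[[-1,[0,0,-0.04],[0,0,0]],[-1,[0,0,-0.06],[0,0,0]],[-1,[0,0,-0.08],[0,0,0]],[-1,[0,0,-0.12],[0,0,0]],[-1,[0,0,-0.15],[0,0,0]]]' 40
python3 -m crank '[[-1,[0,0,-0.15],[0,0,0]],[-1,[0,0,-0.15],[0,0,0]],[-1,[0,0,-0.1],[0,0,0]],[-1,[0,0,0],[0,0,0]],[-1,[0,0,0],[0,0,0]]]' 40
python3 - <<'E'
from h import *
go([.515,-.25,.225],78)
s=manip.camera("scene"); cv2.imwrite("pics/s16.png",cv2.resize(s[70:190,235:335],None,fx=5,fy=5,interpolation=2))
cv2.imwrite("pics/w16.png",manip.camera("wrist")); 
t=cv2.imread("pics/top0.png")
E
```

```text
clock: 19.3
position: [0.5527, 0.2842, 0.1943]
ee_rot: [0.777, 0.629, -0.0, 0.0]
ft_force: [-0.0, -0.2, 0.2]
grip_width: 0.212
clock: 19.8
position: [0.5526, 0.2842, 0.2253]
ee_rot: [0.777, 0.629, -0.0, 0.0]
ft_force: [-0.2, 0.2, -1.7]
grip_width: 0.212
clk 19.8 pos [0.5526 0.2842 0.2253] yaw 77.98 tilt [-1.e-04 -2.e-04 -1.e+00] F [-0.2  0.2 -1.7] grip 0.212 q [ 0.09  0.47 -0.86  1.47  0.36  1.36 -1.  ]
shift units [-6.629e+00  9.300e-01  6.000e-03]
turn units [-0.  0. -0.]
```

View pics/s16.png

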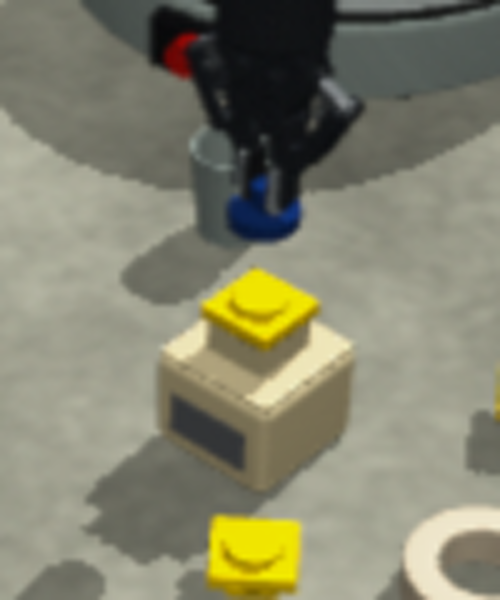

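View pics/w16.png

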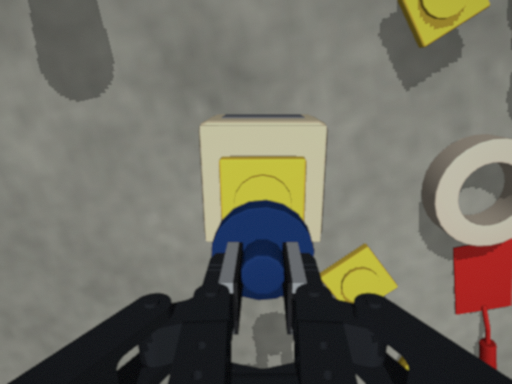

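The cap is off cleanly and the lid is still flush in the neck. Next I'll locate the basin rim precisely.

```bash
python3 - <<'E'
from h import *
for cam in ("top","scene"):
    im=cv2.imread(f"pics/{cam}0.png");hsv=cv2.cvtColor(im,cv2.COLOR_BGR2HSV)
    m=cv2.inRange(hsv,(130,80,20),(155,255,255));n,l,st,ce=cv2.connectedComponentsWithStats(m);k=1+st[1:,4].argmax()
    c=cv2.convexHull(np.argwhere(l==k)[:,::-1].astype(np.float32))[:,0]
    P=np.array([atz(cam,p,.075) for p in c])[:,:2]
    if cam=="scene":  # use far half only
        pass
    (x,y),r=cv2.minEnclosingCircle(P.astype(np.float32)); print(cam,st[k],round(x,4),round(y,4),round(r,4))
E
```

```text
top [ 288  180   58   58 2586] 0.5068 -0.2431 0.109
scene [ 142  209   79   65 3943] 0.5103 -0.25 0.113
```

```bash
python3 -m crank '[[-1,[-0.15,0.02,0],[0,0,0]],[-1,[-0.3,0.04,0],[0,0,0]],[-1,[-0.4,0.05,0],[0,0,0]],[-1,[-0.4,0.05,0],[0,0,0]],[-1,[-0.4,0.05,0],[0,0,0]]]' 40
python3 -m crank '[[-1,[-0.4,0.05,0],[0,0,0]],[-1,[-0.4,0.05,0],[0,0,0]],[-1,[-0.4,0.05,0],[0,0,0]],[-1,[-0.4,0.05,0],[0,0,0]],[-1,[-0.4,0.05,0],[0,0,0]]]' 40
python3 -c "
from h import *
go([.508,-.245,.215],78)"
```

```text
clock: 20.4
position: [0.5412, 0.1494, 0.225]
ee_rot: [0.777, 0.629, -0.0, 0.0]
ft_force: [0.6, 0.7, -0.6]
grip_width: 0.213
clock: 20.9
position: [0.5271, -0.0112, 0.2253]
ee_rot: [0.778, 0.629, -0.0, 0.0]
ft_force: [0.3, -0.1, -0.2]
grip_width: 0.217
clk 20.9 pos [ 0.5271 -0.0112  0.2253] yaw 77.93 tilt [-4.e-04 -5.e-04 -1.e+00] F [ 0.3 -0.1 -0.2] grip 0.217 q [ 0.66  0.22 -0.81  1.72  0.17  1.27 -0.4 ]
shift units [-2.908  0.377  0.13 ]
turn units [-0.     0.001 -0.001]
```

```bash
python3 -m crank '[[-1,[-0.4,0.05,0],[0,0,0]],[-1,[-0.4,0.05,0],[0,0,0]],[-1,[-0.4,0.05,0],[0,0,0]],[-1,[-0.4,0.05,0],[0,0,0]],[-1,[-0.4,0.05,0],[0,0,0]]]' 40
python3 -m crank '[[-1,[-0.35,0.05,0],[0,0,0]],[-1,[-0.25,0.04,0],[0,0,0]],[-1,[-0.15,0.02,0],[0,0,0]],[-1,[-0.08,0,0.06],[0,0,0]],[-1,[0,0,0],[0,0,0]]]' 40
python3 -m crank '[[-1,[0,0,0],[0,0,0]],[-1,[0,0,0],[0,0,0]],[-1,[0,0,0],[0,0,0]],[-1,[0,0,0],[0,0,0]],[-1,[0,0,0],[0,0,0]]]' 40
python3 - <<'E'
from h import *
go([.508,-.245,.215],78)
cv2.imwrite("pics/s17.png",manip.camera("scene"));cv2.imwrite("pics/t17.png",manip.camera("top"))
E
```

```text
clock: 21.4
position: [0.5131, -0.1716, 0.2253]
ee_rot: [0.777, 0.629, -0.0, -0.0]
ft_force: [0.4, -0.4, -0.7]
grip_width: 0.215
clock: 21.9
position: [0.5082, -0.2366, 0.2198]
ee_rot: [0.777, 0.629, -0.0, -0.001]
ft_force: [0.8, 0.0, -1.1]
grip_width: 0.214
clock: 22.4
position: [0.509, -0.2362, 0.2208]
ee_rot: [0.777, 0.629, 0.0, 0.0]
ft_force: [-0.3, -0.2, -0.5]
grip_width: 0.215
clk 22.4 pos [ 0.509  -0.2362  0.2208] yaw 78.01 tilt [ 1.e-04 -1.e-04 -1.e+00] F [-0.3 -0.2 -0.5] grip 0.215 q [ 0.92  0.28 -0.67  1.65  0.18  1.27  0.01]
shift units [-0.111  0.01   0.073]
turn units [0. 0. 0.]
```

View pics/s17.png

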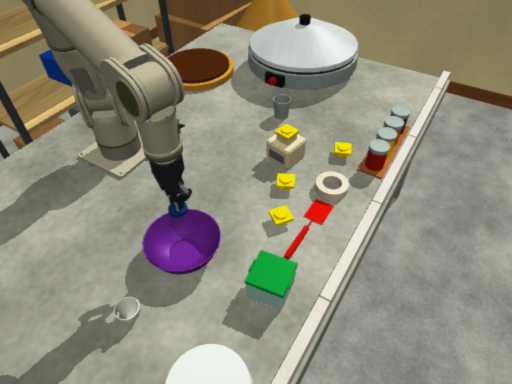

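View pics/t17.png

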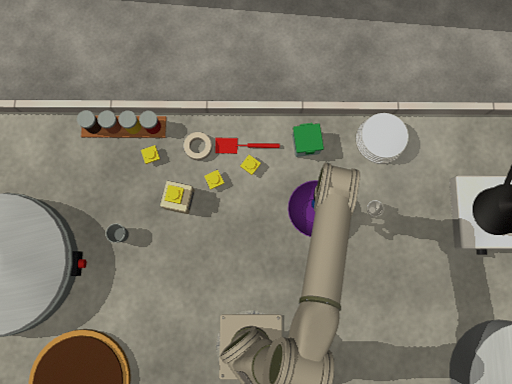

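```bash
python3 -m crank '[[-1,[-0.05,0.005,0.03],[0,0,0]],[-1,[-0.06,0.005,0.03],[0,0,0]],[-1,[0,0,0],[0,0,0]],[-1,[0,0,0],[0,0,0]],[-1,[0,0,0],[0,0,0]]]' 40
python3 -m crank '[[-1,[0,0,0],[0,0,0]],[-1,[0,0,0],[0,0,0]],[-1,[0,0,0],[0,0,0]],[-1,[0,0,0],[0,0,0]],[-1,[0,0,0],[0,0,0]]]' 40
python3 - <<'E'
from h import *
go([.508,-.245,.215],78)
cv2.imwrite("pics/w18.png",manip.camera("wrist"))
E
```

```text
clock: 23.0
position: [0.5079, -0.2451, 0.216]
ee_rot: [0.777, 0.629, 0.0, 0.0]
ft_force: [-0.7, 0.3, -0.4]
grip_width: 0.214
clock: 23.5
position: [0.5079, -0.2452, 0.216]
ee_rot: [0.777, 0.629, -0.0, 0.0]
ft_force: [-0.6, 0.4, -0.4]
grip_width: 0.212
clk 23.5 pos [ 0.5079 -0.2452  0.216 ] yaw 77.99 tilt [ 1.e-04 -1.e-04 -1.e+00] F [-0.6  0.4 -0.4] grip 0.212 q [ 0.93  0.29 -0.66  1.65  0.19  1.27  0.02]
shift units [0.002 0.001 0.012]
turn units [ 0.  0. -0.]
```

View pics/w18.png

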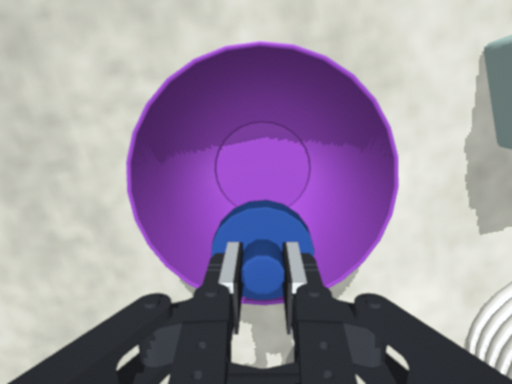

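```bash
python3 - <<'E'
from h import *
o=manip.get_obs()
for p in [(127,170),(397,170),(262,42)]: print(atz("wrist",p,.075,o).round(4))
print(atz("wrist",(262,167),.003,o).round(4))
E
```

```text
[ 0.406  -0.2082  0.075 ]
[ 0.615  -0.2528  0.075 ]
[ 0.5299 -0.1396  0.075 ]
[ 0.5075 -0.2442  0.003 ]
```

The wrist view puts the basin's centre at (0.5075, -0.2442), so the cap is within 1 mm of it.

```bash
python3 -c "
from workcell import manip
print(manip.hand_in())"
```

```text
the job is handed in; nothing more can be done
None
```

I moved the yellow lid and blue cap together to the canister, plugged the stopper home and released the lid. I then lifted off the cap alone by its knob and handed in at about 23.5 s of the 58 s. The hand-in gave no verdict.

**Final checks**
- **Lid:** it looked flush in the neck and untouched, both after the cap came off and in the last scene and top pictures.
- **Cap:** it is gripped steadily with the tool vertical. The wrist view put it within about 1 mm of the basin's centre. Its lower rim is at about 0.178 m, well above the basin.
- **Basin and bystanders:** none looked moved in the last scene and top pictures, though I checked this only by eye. The arm hid part of the basin in the top view, but the wrist camera's basin centre agreed with my measurement from the start pictures.

**What went wrong or disagreed**
- **First insertion:** the stopper caught on the rim at about 38 N at the wrist (limit 120 N), tilting the lid about 2.4° and sliding it 1–2 mm in the jaws. I backed out, corrected the position and tilt, and the second attempt went in freely.
- **Camera estimates:** the top camera differed from the wrist camera by 3–6 mm on the lid and canister (the canister's was only a rough pick). I relied on the wrist camera throughout.

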